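# Park the beam shields and lock the shield carriage

## Task

The laser session is over. Hang every orange beam shield by its eye on a free peg of the grey carriage and let go; once all are hanging, slide the carriage gently along its rail to the red end stop, and last of all turn the knurled brass thumbscrew clockwise until it seats, stopping when the resistance rises: do not overtighten it. Leave the microscope objective, the glass dish and the lens mount alone.

Things in the scene. Friction and masses are not known exactly. Their poses are not given: they have to be found in the camera images.
- rail: fixed steel rail 420 mm long on the table that carries the grey carriage; origin at table height under the middle of its length; its y axis runs along the rail towards the red end stop, its x axis points away from the robot, z up; rail bar 36 mm wide and 16 mm high, centred 30 mm to +x of the origin
- carriage (a joint): travel of the grey carriage along the rail's +y, in m: 0 at the black end, 0.090 against the red end stop (home). It takes about 4 N to slide and stays where left. It is a saddle 280 mm long with an upright plate (225 mm long, 10 mm thick, top edge 98 mm above the table) that carries four pegs
- peg1 (a point): point on top of peg 1 (farthest from the screw), 98 mm above the table, where the eye of a hung shield rests. The pegs are level, 8 mm thick, 54 mm apart, and point from the upright plate to the robot (rail's -x). This point is 26 mm from the plate's face and 34 mm from the end of the peg's turned-up tip, whose top is 106 mm high. One shield a peg; axes as the rail's
- peg2 (a point): the same point on peg 2, 54 mm on towards the screw
- peg3 (a point): the same point on peg 3
- peg4 (a point): the same point on peg 4 (nearest the screw)
- handle (a point): centre of the blue round cap, 20 mm diameter and 24 mm high, on a steel post behind the upright plate, 126 mm above the table: the carriage is slid by it; axes as the rail's
- screw_head (a point): centre of the thumbscrew's knurled brass head: 26 mm diameter (rim of 28 mm on its lowest 3 mm), 24 mm high, upright axis, 109 mm above the table when seated, at the carriage end nearest the red stop, on a round boss 20 mm in diameter, with free room all round. It sinks 1 mm per rad as it is tightened
- screw (a joint): turn of the screw's thread in rad, growing clockwise seen from above (tightening). It turns with the head against 0.04 N m of friction up to 8.8, where it seats (the head rests on its boss) and stops. It starts 1 to 1.4 turns short of seating
- shield1: beam shield 1, standing: steel foot 32 x 42 x 8 mm (x, y, z), orange plate 6 to 8 mm thick, 42 mm wide, black grip tab on top; 125 mm tall, 130 g. Origin at the centre of the foot's underside; x normal to the plate, y across it, z up; front and back alike. The eye goes through along x: 22 mm wide, from 46 mm above the origin to a pointed top at 74 mm (sides upright up to 67 mm)
- shield2: beam shield 2, same as shield 1
- shield3: beam shield 3, same as shield 1
- shield4: beam shield 4, same as shield 1
- shield1_eye (a point): top of the eye of shield 1 in the middle of its thickness, 74 mm above the shield's origin: the point that rests on a peg; axes as the shield's. The black grip tab above it is 10 mm thick (x) and 22 mm wide (y) and runs from 80 to 125 mm above the origin
- shield2_eye (a point): the same on shield 2
- shield3_eye (a point): the same on shield 3
- shield4_eye (a point): the same on shield 4
- objective: bystander: steel microscope objective standing on the table, 32 mm diameter, 48 mm tall; origin at the centre of its underside
- dish: bystander: shallow glass dish, 84 mm diameter, 15 mm high; origin at the centre of its underside
- lens_mount: bystander: black round lens mount on a short post with a round foot 38 mm in diameter, 77 mm tall; origin at the centre of its underside
- twist (a joint): how far the screw's head is wound up against its thread, in rad, clockwise: a measure of the tightening torque, 0.6 N m per rad; it springs back when let go. About 0.07 while the screw runs freely; once the thread is seated it grows as the head is turned on. Overtightened beyond 0.6

How it is judged:
By the outcome, as a careful person would: the job done as asked, in the order asked, and still so for the second after the job is handed in, with the robot touching nothing.
Of shield1, shield2, shield3, shield4 only 2 to 4 are there at a start; the rules pass over those that are not, and their reading is None.
At some moment in a run one of shield1, shield2, shield3, shield4 may be knocked a few centimetres aside while the robot is not near it.
It also fails if it takes over 210 s, if anything falls off the work surface, if the arm or the gripper's body presses on something with over 40 N, if the wrist force passes 120 N, or if a joint passes its speed limit or range.

## Robot

A 7-joint arm with a two-finger parallel gripper is mounted at the origin on the work surface. World frame = base frame: x ahead of the robot, y to its left, z up, the work surface at z = 0. Lengths are in m, angles in rad, forces in N, time in s.
With the tool pointing down it reaches from about 0.35 to 0.9 m from the base axis. Payload 8.1 kg.
Tool frame: the origin (TCP) lies midway between the tips of the shut fingers; the grasp point (between the pads) lies 19 mm behind it; z points along the fingers, x is the direction in which the jaws open and shut, and the axes are right-handed (so a half turn about z gives the same grasp; the last joint's range is limited). The gripper opens to 92 mm and grips with 3 to 60 N. Pads are 19 mm wide; open, the fingers measure 130 mm over their backs; the gripper's body (75 mm by 190 mm) begins 47 mm behind the grasp point.
Start: joints at [1.101, 0.434, 0.025, 1.573, -0.012, 1.134, -0.075], TCP at [0.224, -0.583, 0.205] pointing down, gripper open.
Joint ranges: [-2.62, 2.62], [-0.44, 2.09], [-1.27, 1.32], [0.08, 2.57], [-1.32, 4.46], [0.12, 2], [-2.74, 2.74]. Speed limits (rad/s): [2.22, 2.22, 3.01, 3.01, 3.14, 3.14, 3.14].

## Interface

Orientations are given as a rotation vector (axis times angle).
In Python, from cell import arm gives the robot as it stands. The module is installed in compiled form; this text tells all that it offers.
- The arm moves only by the tool play_rows, never from a script. Its argument "motion" is a list of rows, each a list of 7 numbers: the gripper's target within -1 to 1 (fully open at 1, half-way at 0, shut at -1), then the shift along the tool's x, y, z in mm, then the turn, a rotation vector about the tool's x, y, z in rad. In form: [[claw, tx, ty, tz, ax, ay, az], ...]. A call has 1 to 10 rows; each row is the pose to reach, as a shift and turn from the pose measured when the call began, along the tool's axes at that moment; what a row does not reach only later rows make up. A row lasts 1/10 s, in which the tool goes at most 50 mm and 8.59 degrees, less where a joint would pass 70% of its speed; a pose out of reach is approached as far as the arm can. A call with a gripper value outside its range is refused whole. The fingers move at their own pace and stop on an object; "force" is the grip in N (left out, the last holds). Time passes only in rows, so rows that repeat a pose let the fingers close. It gives the time, the measured TCP pose, the force and the opening at its end, in the units of the state.
- arm.observe(): the state, without advancing time (a new reading comes with each control period).
- arm.get_image(name): name is "scene" or "top" or "wrist"; returns a dict with "img" (400x640x3 uint8, blue, green, red), "depth" (400x640 float32, m along the optical axis (not along the pixel's ray), 0 where there is no reading), "K" (3x3 intrinsics, pixels), "rvec" (rotation vector, rad) and "tvec" (3), from world to camera coordinates, as OpenCV has them. Camera axes: x right, y down, z forward; pixel columns grow to the right and rows downward; lengths in m; the calibration is good to about 2 mm. A picture is of the moment at which its call begins.
- arm.sign_off(): hands the job in, once; it reports no verdict.
Trained networks look in a picture, given as the dict that the camera call returned (one of the last four; its "shot" number tells which), for a name from the list of things; names that differ only in an ending like _2 or _b are one class to them, and where a whole thing is asked for, a point or a joint stands for the part that bears it (a point fixed in the world has none). Each returns a list of dicts, best first, with "score" (0 to 1); they miss things now and then, are a little off and sometimes report something else, mostly with a low value. They report only what shows in the picture. A call takes as long as a camera call.
- arm.look_for(picture, query): "box" ([left, top, width, height] as shares, 0 to 1, of the picture: columns of its width, rows of its height, round what is visible of it).
The state is a dict: "clock": time; "joints": joint angles; "dq": joint speeds; "joint_efforts": joint torques, N m; "position": TCP position; "ee_rot": TCP orientation; "force": force on the tool from outside, world axes, zero at the start; "ft_torque": the same for the moment, N m; "width": opening from 0.0 (shut) to 1.0 (fully open).
Only numpy, scipy, OpenCV 4.12 (cv2) and the standard library are available. Lean on these libraries where they do the work, as an engineer would, in place of code of your own. Each camera call takes 0.05 s, during which the arm holds its last target. There are 200 camera calls.

## Working session

There is one attempt and no reset: what is moved stays moved. The work goes in short steps, Python scripts to look and compute and a tool call to move; the robot and the scene stay as the last step left them, time stands still between calls to the robot, and variables do not carry over. Pictures are saved under pics/ and viewed, on a budget of 14 in all, crops included, one or two more only if the job needs it, and the job is handed in when it is done.

Besides the shell and the picture viewer there is one more tool, called after ">>>" as name(argument=value, ...), one argument or row to a line, values as JSON. play_rows: Moves the arm, as the interface text tells. Its arguments: {"type":"object","properties":{"motion":{"type":"array"},"force":{"type":"number"}},"required":["motion"]}

```bash
mkdir -p pics
cat > h.py <<'E'
import numpy as np, cv2
from cell import arm
from scipy.spatial.transform import Rotation as R
def cam(n):
    p=arm.get_image(n); p['R']=cv2.Rodrigues(np.array(p['rvec'],float))[0]; p['t']=np.array(p['tvec'],float).reshape(3); return p
def cloud(p):
    d=p['depth'];v,u=np.mgrid[0:400,0:640];K=np.array(p['K'])
    c=np.stack([(u-K[0,2])/K[0,0]*d,(v-K[1,2])/K[1,1]*d,d],-1)
    w=(c-p['t'])@p['R']; w[d==0]=np.nan; return w
def proj(p,X):
    c=p['R']@np.array(X)+p['t'];q=np.array(p['K'])@c;return q[:2]/q[2]
def orange(p):
    h=cv2.cvtColor(p['img'],cv2.COLOR_BGR2HSV);return cv2.inRange(h,(4,120,70),(22,255,255))>0
def st():
    s=arm.observe();print('t',round(s['clock'],2),'pos',np.round(s['position'],4),'rv',np.round(s['ee_rot'],3),'F',np.round(s['force'],1),'w',round(s['width'],3));return s
E
python3 - <<'E'
from h import *
s=st(); print(R.from_rotvec(s['ee_rot']).as_matrix().round(3))
for n in ['scene','top']:
    p=cam(n); cv2.imwrite(f'pics/{n}0.png',p['img'])
    print(n,'campos',(-p['R'].T@p['t']).round(3))
    w=cloud(p)
    for q in ['shield1','objective','dish','lens_mount','handle','screw_head','peg1','rail']:
        for r in arm.look_for(p,q)[:4]:
            b=np.array(r['box'])*[640,400,640,400]
            if r['score']<.3: continue
            x0,y0,x1,y1=map(int,[b[0],b[1],b[0]+b[2]+1,b[1]+b[3]+1])
            c=w[y0:y1,x0:x1][ (y1-y0)//2,(x1-x0)//2]
            print(q,round(r['score'],2),b.round(),c.round(3))
E
```

```text
t 0.0 pos [ 0.2239 -0.5829  0.204 ] rv [-2.589e+00  1.779e+00  2.000e-03] F [ 0.2 -0.3 -0. ] w 0.999
[[ 0.359 -0.934 -0.001]
 [-0.934 -0.359  0.001]
 [-0.002  0.    -1.   ]]
scene campos [ 1.414 -0.029  1.033]
shield1 0.69 [284. 157.  18.  37.] [ 0.375 -0.109 -0.003]
shield1 0.67 [238. 163.  20.  37.] [ 0.462 -0.227  0.06 ]
shield1 0.5 [349. 217.  12.  12.] [0.663 0.052 0.12 ]
objective 0.64 [180. 207.  14.  20.] [ 0.564 -0.385  0.036]
dish 0.89 [151. 234.  31.  31.] [ 0.647 -0.427  0.003]
lens_mount 0.58 [478. 217.  26.  27.] [0.623 0.406 0.03 ]
handle 0.59 [249. 199. 111.  59.] [ 0.635 -0.069  0.066]
handle 0.4 [285. 156.  18.  35.] [ 0.373 -0.109 -0.   ]
screw_head 0.62 [350. 213.  14.  14.] [0.661 0.055 0.129]
peg1 0.58 [248. 201. 113.  59.] [ 0.64  -0.069  0.068]
rail 0.86 [227. 196. 181.  69.] [ 0.638 -0.039  0.061]
rail 0.71 [350. 214.  14.  14.] [0.66  0.055 0.123]
top campos [ 0.429 -0.013  1.159]
shield1 0.55 [402. 235.  18.  14.] [ 0.449 -0.232  0.087]
shield1 0.46 [352. 244.  16.  17.] [ 0.425 -0.095  0.124]
shield1 0.43 [255. 150. 160.  51.] [ 0.63  -0.04   0.067]
objective 0.7 [457. 199.  14.  14.] [ 0.546 -0.387  0.047]
dish 0.82 [459. 154.  31.  30.] [ 0.654 -0.437  0.002]
dish 0.66 [295. 148. 106.  52.] [ 0.627 -0.071  0.095]
lens_mount 0.49 [160. 181.  21.  11.] [0.612 0.41  0.04 ]
handle 0.88 [293. 150. 104.  49.] [ 0.627 -0.065  0.098]
screw_head 0.54 [294. 159.  11.  16.] [0.643 0.052 0.129]
peg1 0.71 [292. 149. 106.  47.] [ 0.632 -0.066  0.099]
rail 0.73 [256. 148. 159.  51.] [ 0.629 -0.04   0.087]
```

Run:
```python
import cv2
a=cv2.imread('pics/scene0.png')[130:290,130:530]; b=cv2.imread('pics/top0.png')[130:280,150:510]
a=cv2.resize(a,(760,304),interpolation=3); b=cv2.resize(b,(696,290),interpolation=3)
import numpy as np
c=np.zeros((594,760,3),np.uint8); c[:304]=a; c[304:,:696]=b
cv2.imwrite('pics/v1.png',c)
```

```text
(no output)
```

View pics/v1.png

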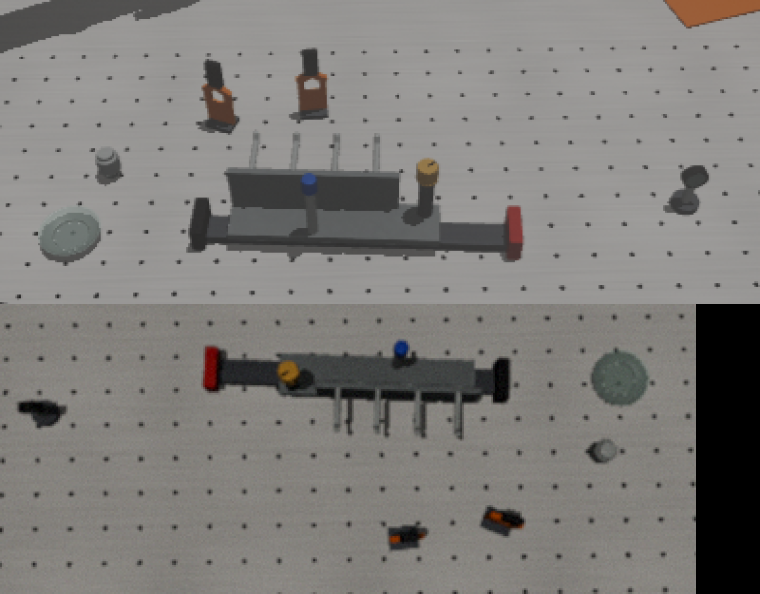

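The scene shows two shields standing at top-picture px (405,536) and (503,520) of the crop, the carriage at mid-travel with four free pegs facing the robot, blue handle, brass screw near the red end. Now I'll take the coarse rail pose and the wrist camera geometry.

```bash
cat >> h.py <<'E'
def shields(p,w,zlo=.02,zhi=.09):
    """orange blobs: centre, yaw of plate direction"""
    m=orange(p)&(w[...,2]>zlo)&(w[...,2]<zhi)
    n,l,s,c=cv2.connectedComponentsWithStats(m.astype(np.uint8))
    out=[]
    for i in range(1,n):
        if s[i,4]<15: continue
        q=w[l==i]; mu=q[:,:2].mean(0); U,S,V=np.linalg.svd(q[:,:2]-mu); d=V[0]*np.sign(V[0,1])
        out.append((s[i,4],q.mean(0).round(4),'span',(S/np.sqrt(len(q))).round(4),'yaw',round(np.arctan2(-d[0],d[1]),3),'z',q[:,2].min().round(3),q[:,2].max().round(3)))
    return out
def hsvmask(p,lo,hi):
    return cv2.inRange(cv2.cvtColor(p['img'],cv2.COLOR_BGR2HSV),lo,hi)>0
E
python3 - <<'E'
from h import *
s=arm.observe();T=R.from_rotvec(s['ee_rot']).as_matrix()
p=cam('wrist');cp=-p['R'].T@p['t'];print('wrist cam in tool',(T.T@(cp-s['position'])).round(4));print((T.T@p['R'].T).round(3));print(np.round(p['K'],1))
for n in ['scene','top']:
    p=cam(n);w=cloud(p);print(n);[print(o) for o in shields(p,w)]
    for nm,lo,hi in [('red',(0,150,80),(3,255,255)),('blue',(105,120,60),(130,255,255)),('brass',(14,100,120),(28,255,255))]:
        m=hsvmask(p,lo,hi);q=w[m];q=q[(q[:,2]>.01)&(q[:,0]>.5)];print(nm,len(q),np.median(q,0).round(4),q[:,2].max().round(3))
    m=(w[...,2]>.088)&(w[...,2]<.106)&(w[...,0]>.5)&(w[...,0]<.72)&(abs(w[...,1]+.05)<.2);q=w[m];print('z98 pts',len(q))
    if n=='top':
        v,u=np.nonzero(m)
        for a,b,c in sorted(zip(q[:,1].round(3),q[:,0].round(3),q[:,2].round(3)))[::3]:print(a,b,c,end='; ')
E
```

```text
wrist cam in tool [-0.0012 -0.0671 -0.1793]
[[ 1.    -0.001 -0.001]
 [ 0.001  0.968  0.253]
 [ 0.    -0.253  0.968]]
[[324.9   0.  317.9]
 [  0.  324.9 200.8]
 [  0.    0.    1. ]]
scene
(np.int32(16), array([ 0.4585, -0.2237,  0.073 ]), 'span', array([0.004 , 0.0032]), 'yaw', np.float64(-0.474), 'z', np.float64(0.068), np.float64(0.079))
  return _methods._mean(a, axis=axis, dtype=dtype,
  ret = um.true_divide(
Traceback (most recent call last):
ValueError: zero-size array to reduction operation maximum which has no identity
```

```bash
cat >> h.py <<'E'
def go(x,y,z,yaw):
    """row (mm, rad) for TCP at x,y,z, tool down, tool x at world yaw"""
    s=arm.observe();T=R.from_rotvec(s['ee_rot']);G=R.from_matrix(np.array([[np.cos(yaw),np.sin(yaw),0],[np.sin(yaw),-np.cos(yaw),0],[0,0,-1]]))
    d=T.inv().apply(np.array([x,y,z])-s['position'])*1000;r=(T.inv()*G).as_rotvec()
    print('go',d.round(1),r.round(3));return d,r
E
python3 -c "
from h import *
go(.5,-.12,.42,0)"
```

```text
go [-333.7 -423.7 -215.2] [ 0.    -0.    -1.204]
```

>>> play_rows(
  motion=[
    [1, -33, -42, -43, 0, 0, -0.12],
    [1, -66, -84, -86, 0, 0, -0.24],
    [1, -100, -127, -129, 0, 0, -0.36],
    [1, -133, -169, -172, 0, 0, -0.48],
    [1, -166, -211, -215, 0, 0, -0.6],
    [1, -200, -254, -215, 0, 0, -0.72],
    [1, -233, -296, -215, 0, 0, -0.84],
    [1, -267, -339, -215, 0, 0, -0.96],
    [1, -300, -381, -215, 0, 0, -1.08],
    [1, -334, -424, -215, 0, 0, -1.2],
  ],
)

```text
clock: 2.0
position: [0.4487, -0.2056, 0.4136]
ee_rot: [3.141, 0.001, 0.002]
force: [1.3, -0.1, -0.1]
width: 1.001
```

Run:
```python
from h import *
st();go(.5,-.12,.42,0)
```

```text
t 2.0 pos [ 0.4487 -0.2056  0.4136] rv [3.141e+00 1.000e-03 2.000e-03] F [ 1.3 -0.1 -0.1] w 1.001
go [ 51.4 -85.6  -6.4] [ 0.001 -0.001  0.   ]
```

>>> play_rows(
  motion=[
    [1, 25, -43, -3, 0, 0, 0],
    [1, 51, -85, -6, 0, 0, 0],
    [1, 51, -85, -6, 0, 0, 0],
    [1, 51, -85, -6, 0, 0, 0],
  ],
)

```text
clock: 2.4
position: [0.5, -0.1194, 0.4195]
ee_rot: [3.141, 0.006, 0.002]
force: [0.7, -1.1, 0.4]
width: 0.997
```

Run:
```python
from h import *
st();p=cam('wrist');cv2.imwrite('pics/w1.png',p['img']);w=cloud(p)
np.savez('w1.npz',w=w,img=p['img'],R=p['R'],t=p['t'],K=p['K'])
[print(o) for o in shields(p,w)]
```

```text
t 2.4 pos [ 0.5    -0.1194  0.4195] rv [3.141e+00 6.000e-03 2.000e-03] F [ 0.7 -1.1  0.4] w 0.997
(np.int32(45), array([ 0.4284, -0.0857,  0.072 ]), 'span', array([0.0033, 0.0021]), 'yaw', np.float64(0.21), 'z', np.float64(0.046), np.float64(0.089))
(np.int32(38), array([ 0.4554, -0.2218,  0.0735]), 'span', array([0.0037, 0.002 ]), 'yaw', np.float64(-0.364), 'z', np.float64(0.058), np.float64(0.079))
```

View pics/w1.png

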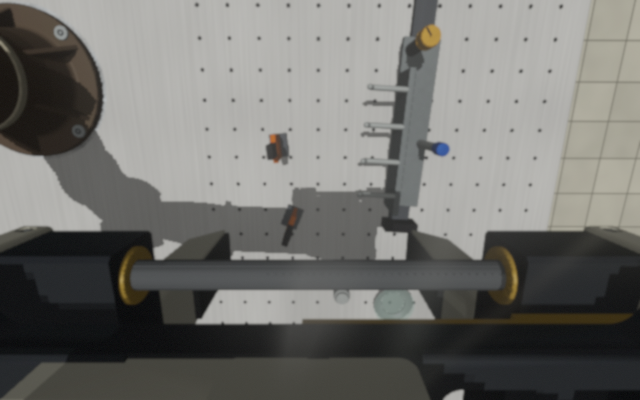

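Pegs (tips at px (370,87),(367,125),(362,161),(359,193)), handle (441,149), screw (430,37) and both shields (278,148),(290,218) show. I measure from this depth.

Run:
```python
import numpy as np,cv2
d=np.load('w1.npz');w=d['w'];v,u=np.mgrid[0:400,0:640]
ok=(v<228)&(u>110)
def lab(m,mn=8):
    n,l,s,c=cv2.connectedComponentsWithStats((m&ok).astype(np.uint8))
    for i in range(1,n):
        if s[i,4]>=mn:
            q=w[l==i];mu=q.mean(0);U,S,V=np.linalg.svd(q[:,:2]-mu[:2],full_matrices=False)
            a=V[0]*np.sign(V[0,1]+1e-9)
            pr=(q[:,:2]-mu[:2])@V.T
            print(s[i],mu.round(4),'ang from +y',np.arctan2(-a[0],a[1]).round(3),'ext',np.ptp(pr,axis=0).round(4),'x',q[:,0].min().round(3),q[:,0].max().round(3),'y',q[:,1].min().round(3),q[:,1].max().round(3),'z',q[:,2].min().round(3),q[:,2].max().round(3))
print('peg');lab((w[...,2]>.085)&(w[...,2]<.112)&(w[...,0]>.5))
print('tabs');lab((w[...,2]>.085)&(w[...,2]<.14)&(w[...,0]<.5))
print('tabtop');lab((w[...,2]>.117)&(w[...,2]<.14)&(w[...,0]<.5))
print('foot');lab((w[...,2]>.004)&(w[...,2]<.02)&(w[...,0]<.5)&(u>200),15)
print('high');lab((w[...,2]>.112)&(w[...,2]<.16)&(w[...,0]>.55))
print('railbar');lab((w[...,2]>.012)&(w[...,2]<.022)&(w[...,0]>.55))
```

```text
peg
[414  31  16  19  73] [0.6393 0.0477 0.1031] ang from +y 0.619 ext [0.027  0.0112] x 0.633 0.653 y 0.04 0.062 z 0.085 0.112
[ 357   67   59  148 1991] [ 0.615  -0.0862  0.0964] ang from +y -0.06 ext [0.2227 0.0704] x 0.561 0.64 y -0.204 0.018 z 0.085 0.107
[426 142   9   9  46] [ 0.6689 -0.094   0.0975] ang from +y -0.235 ext [0.0133 0.0052] x 0.667 0.674 y -0.101 -0.088 z 0.085 0.11
tabs
[265 142  12  18 165] [ 0.4296 -0.1002  0.1167] ang from +y 0.103 ext [0.0221 0.0101] x 0.423 0.434 y -0.112 -0.09 z 0.086 0.126
[287 225   6   3  15] [ 0.4521 -0.2266  0.0916] ang from +y 1.222 ext [0.0088 0.0014] x 0.448 0.457 y -0.229 -0.226 z 0.086 0.099
tabtop
[265 144   9  16 115] [ 0.4285 -0.1009  0.1235] ang from +y 0.099 ext [0.022  0.0101] x 0.423 0.434 y -0.112 -0.09 z 0.118 0.126
foot
[275 132  14  25 195] [ 0.4365 -0.0995  0.0079] ang from +y 0.12 ext [0.0415 0.0189] x 0.423 0.445 y -0.121 -0.079 z 0.004 0.02
[280 204  24  24 258] [ 0.4488 -0.2343  0.0075] ang from +y -0.648 ext [0.0472 0.0394] x 0.427 0.471 y -0.258 -0.213 z 0.004 0.019
high
[417  24  25  25 441] [0.6462 0.0521 0.126 ] ang from +y -1.133 ext [0.0273 0.028 ] x 0.634 0.661 y 0.039 0.067 z 0.112 0.13
[431 141  19  15 212] [ 0.6717 -0.0945  0.1356] ang from +y 1.48 ext [0.019  0.0189] x 0.664 0.683 y -0.104 -0.085 z 0.117 0.141
railbar
[411   0  27  36 653] [0.6687 0.1079 0.0152] ang from +y -0.492 ext [0.063  0.0451] x 0.651 0.69 y 0.077 0.129 z 0.012 0.019
[382 205  32  23 232] [ 0.6527 -0.2293  0.0155] ang from +y -1.161 ext [0.061 0.038] x 0.62 0.679 y -0.253 -0.211 z 0.012 0.022
```

```bash
cat >> h.py <<'E'
def pegs(w,ok,x0=.5):
    m=ok&(w[...,2]>.088)&(w[...,2]<.112)&(w[...,0]>x0)&(w[...,0]<.655)&(w[...,1]<.03)&(w[...,1]>-.24)
    q=w[m]
    # plate: points at the far-x side; iterate a line fit on upper-x envelope
    P=q[q[:,0]>np.percentile(q[:,0],50)]
    for _ in range(5):
        c=np.polyfit(P[:,1],P[:,0],1);r=q[:,0]-np.polyval(c,q[:,1]);P=q[abs(r)<.007]
    yaw=-np.arctan(c[0]);ex=np.array([np.cos(yaw),np.sin(yaw)]);ey=np.array([-ex[1],ex[0]])
    a=q[:,:2]@ex;b=q[:,:2]@ey;pa=np.median(P[:,:2]@ex)
    s=(a<pa-.012)
    print('yaw',yaw.round(4),'plate mid a',pa.round(4),'plate b',(P[:,:2]@ey).min().round(4),(P[:,:2]@ey).max().round(4),'width',np.percentile(P[:,:2]@ex-pa,[2,98]).round(4))
    bs=np.sort(b[s]);g=np.split(bs,np.nonzero(np.diff(bs)>.01)[0]+1)
    for h in g:
        t=s&(b>=h[0])&(b<=h[-1]);
        body=t&(a>pa-.05)
        print('peg b',np.median(b[t]).round(4),'mid',((h[0]+h[-1])/2).round(4),'n',t.sum(),'tip a',a[t].min().round(4),'z',np.percentile(q[t,2],[50,90]).round(4),'pegpt world',(ex*(pa-.031)+ey*np.median(b[t])).round(4))
    return yaw,pa,ex,ey
E
python3 - <<'E'
from h import *
d=np.load('w1.npz');w=d['w'];v,u=np.mgrid[0:400,0:640]
pegs(w,(v<228)&(u>110))
E
```

```text
yaw -0.0574 plate mid a 0.6323 plate b -0.1683 0.0544 width [-0.0052  0.0061]
peg b -0.1366 mid -0.1373 n 158 tip a 0.5694 z [0.0968 0.1031] pegpt world [ 0.5924 -0.1709]
peg b -0.083 mid -0.0834 n 165 tip a 0.5695 z [0.0966 0.1026] pegpt world [ 0.5955 -0.1174]
peg b -0.0294 mid -0.0295 n 181 tip a 0.569 z [0.0967 0.103 ] pegpt world [ 0.5986 -0.0639]
peg b 0.0241 mid 0.0244 n 198 tip a 0.5694 z [0.0967 0.1032] pegpt world [ 0.6017 -0.0104]
```

Consistent (plate 11 mm thick, pitch 54 mm, tip 63 mm out of plate mid). Hover over shield 1.

```bash
python3 -c "
from h import *
go(.4285,-.101,.21,.1)"
```

```text
go [-71.1 -20.4 209.4] [ 0.001 -0.001 -0.099]
```

>>> play_rows(
  motion=[
    [1, -24, -7, 42, 0, 0, -0.05],
    [1, -48, -14, 84, 0, 0, -0.1],
    [1, -71, -20, 126, 0, 0, -0.1],
    [1, -71, -20, 168, 0, 0, -0.1],
    [1, -71, -20, 209, 0, 0, -0.1],
    [1, -71, -20, 209, 0, 0, -0.1],
    [1, -71, -20, 209, 0, 0, -0.1],
  ],
)

```text
clock: 3.15
position: [0.4284, -0.1026, 0.2111]
ee_rot: [3.136, 0.155, 0.0]
force: [0.5, 0.3, 0.3]
width: 0.998
```

```bash
cat >> h.py <<'E'
def tabs(w,ok,zlo=.117,zhi=.14,x1=.52,mn=30):
    m=ok&(w[...,2]>zlo)&(w[...,2]<zhi)&(w[...,0]<x1)
    n,l,s,c=cv2.connectedComponentsWithStats(m.astype(np.uint8))
    for i in range(1,n):
        if s[i,4]<mn: continue
        q=w[l==i];(cx,cy),(a,b),an=cv2.minAreaRect((q[:,:2]*1000).astype(np.float32))
        mu=q.mean(0);U,S,V=np.linalg.svd(q[:,:2]-mu[:2],full_matrices=False);d=V[0]*np.sign(V[0,1])
        print('px',s[i],'mean',mu.round(4),'rect c',round(cx,1),round(cy,1),'size',round(a,1),round(b,1),'yaw',np.arctan2(-d[0],d[1]).round(3))
E
python3 - <<'E'
from h import *
st();p=cam('wrist');cv2.imwrite('pics/w2.png',p['img']);w=cloud(p);v,u=np.mgrid[0:400,0:640]
tabs(w,(v<228)&(u>110))
tabs(w,(v<228)&(u>110),.005,.012)
E
```

```text
t 3.15 pos [ 0.4284 -0.1026  0.2111] rv [3.136 0.155 0.   ] F [0.5 0.3 0.3] w 0.998
px [313 185  12  26 286] mean [ 0.4282 -0.1006  0.1241] rect c 427.9 -101.3 size 9.3 21.6 yaw 0.104
px [305 157  28  35 604] mean [ 0.4278 -0.0996  0.0072] rect c 428.0 -101.4 size 32.0 41.7 yaw 0.004
```

View pics/w2.png

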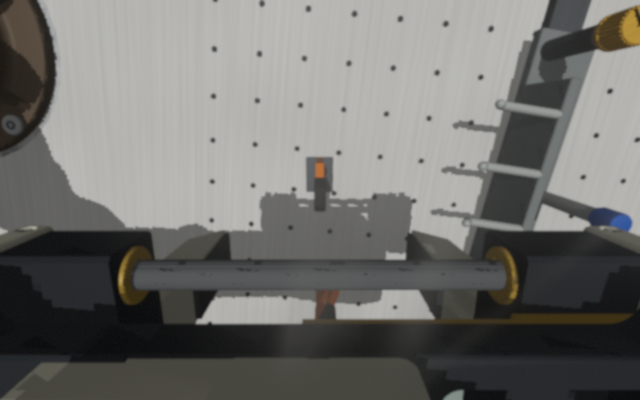

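Shield 1 is centred between the fingers (px (319,185)). Descend and grip.

>>> play_rows(
  motion=[
    [1, 0, -1, 40, 0, 0, 0],
    [1, 0, -1, 80, 0, 0, 0],
    [1, 0, -1, 110, 0, 0, 0],
    [1, 0, -1, 119, 0, 0, 0],
    [1, 0, -1, 119, 0, 0, 0],
    [-1, 0, -1, 119, 0, 0, 0],
    [-1, 0, -1, 119, 0, 0, 0],
    [-1, 0, -1, 119, 0, 0, 0],
    [-1, 0, -1, 119, 0, 0, 0],
    [-1, 0, -1, 119, 0, 0, 0],
  ],
  force=25,
)

```text
clock: 4.2
position: [0.4299, -0.1017, 0.0935]
ee_rot: [3.136, 0.155, 0.005]
force: [0.4, -0.1, -0.7]
width: 0.614
```

>>> play_rows(
  motion=[
    [-1, 0, 0, 0, 0, 0, 0],
    [-1, 0, 0, 0, 0, 0, 0],
    [-1, 0, 0, -20, 0, 0, 0],
    [-1, 0, 0, -50, 0, 0, 0],
    [-1, 0, 0, -50, 0, 0, 0],
  ],
)

```text
clock: 4.7
position: [0.4319, -0.1016, 0.1463]
ee_rot: [3.134, 0.155, 0.012]
force: [0.4, -0.1, -0.1]
width: 0.172
```

Run:
```python
from h import *
st()
# peg3: staging 65mm out in front, then hang
yaw=-.0574;ex=np.array([np.cos(yaw),np.sin(yaw)])
P=np.array([.5986,-.0639])
for d,z in [(.065,.15),(.065,.131),(0,.131),(0,.114)]:
    q=P-d*ex;print(q);go(*q,z,yaw)
```

```text
t 4.7 pos [ 0.4319 -0.1016  0.1463] rv [3.134 0.155 0.012] F [ 0.4 -0.1 -0.1] w 0.172
[ 0.53370705 -0.06017105]
go [105.4 -31.2  -3. ] [ 0.003 -0.008  0.156]
[ 0.53370705 -0.06017105]
go [105.3 -31.3  16. ] [ 0.003 -0.008  0.156]
[ 0.5986 -0.0639]
go [169.5 -21.1  16.6] [ 0.003 -0.008  0.156]
[ 0.5986 -0.0639]
go [169.4 -21.2  33.6] [ 0.003 -0.008  0.156]
```

Fingers are slow; probably lifted before gripping. Go back open and retry.

>>> play_rows(
  motion=[
    [1, 0, 0, -60, 0, 0, 0],
    [1, 0, 0, -65, 0, 0, 0],
    [1, 0, 0, -65, 0, 0, 0],
    [1, 0, 0, -65, 0, 0, 0],
    [1, 0, 0, -65, 0, 0, 0],
    [1, 0, 0, -65, 0, 0, 0],
    [1, 0, 0, -65, 0, 0, 0],
    [1, 0, 0, -65, 0, 0, 0],
    [1, 0, 0, -65, 0, 0, 0],
    [1, 0, 0, -65, 0, 0, 0],
  ],
)

```text
clock: 5.7
position: [0.4314, -0.1014, 0.2113]
ee_rot: [3.134, 0.155, 0.012]
force: [-0.5, 0.4, 0.3]
width: 0.979
```

Run:
```python
from h import *
st();p=cam('wrist');w=cloud(p);v,u=np.mgrid[0:400,0:640]
tabs(w,(v<228)&(u>110));tabs(w,(v<228)&(u>110),.005,.012)
go(.428,-.1013,.092,.103)
```

```text
t 5.7 pos [ 0.4314 -0.1014  0.2113] rv [3.134 0.155 0.012] F [-0.5  0.4  0.3] w 0.979
px [309 185  12  27 311] mean [ 0.4281 -0.1007  0.1239] rect c 428.2 -101.3 size 9.4 22.0 yaw 0.102
px [302 157  27  35 611] mean [ 0.4281 -0.099   0.0072] rect c 428.4 -101.1 size 31.2 41.4 yaw -0.02
go [ -4.3  -0.9 119.3] [ 0.004 -0.008 -0.004]
```

>>> play_rows(
  motion=[
    [1, -4, -1, 40, 0, -0.008, 0],
    [1, -4, -1, 80, 0, -0.008, 0],
    [1, -4, -1, 110, 0, -0.008, 0],
    [1, -4, -1, 119, 0, -0.008, 0],
    [-1, -4, -1, 119, 0, -0.008, 0],
    [-1, -4, -1, 119, 0, -0.008, 0],
    [-1, -4, -1, 119, 0, -0.008, 0],
    [-1, -4, -1, 119, 0, -0.008, 0],
    [-1, -4, -1, 119, 0, -0.008, 0],
    [-1, -4, -1, 119, 0, -0.008, 0],
  ],
)

```text
clock: 6.75
position: [0.4285, -0.1013, 0.0927]
ee_rot: [3.134, 0.155, 0.001]
force: [1.3, -0.5, 0.3]
width: 0.526
```

>>> play_rows(
  motion=[
    [-1, 0, 0, 0, 0, 0, 0],
    [-1, 0, 0, 0, 0, 0, 0],
    [-1, 0, 0, 0, 0, 0, 0],
    [-1, 0, 0, 0, 0, 0, 0],
    [-1, 0, 0, 0, 0, 0, 0],
    [-1, 0, 0, 0, 0, 0, 0],
    [-1, 0, 0, 0, 0, 0, 0],
    [-1, 0, 0, 0, 0, 0, 0],
  ],
)

```text
clock: 7.55
position: [0.4284, -0.1013, 0.0926]
ee_rot: [3.134, 0.155, 0.001]
force: [0.1, -0.4, -1.6]
width: 0.106
```

>>> play_rows(
  motion=[
    [-1, 0, 0, -15, 0, 0, 0],
    [-1, 0, 0, -40, 0, 0, 0],
    [-1, 0, 0, -58, 0, 0, 0],
    [-1, 0, 0, -58, 0, 0, 0],
  ],
)

```text
clock: 7.95
position: [0.4299, -0.1012, 0.1526]
ee_rot: [3.133, 0.155, 0.007]
force: [0.9, -1.1, -1.7]
width: 0.103
```

Run:
```python
from h import *
st()
yaw=-.0574;ex=np.array([np.cos(yaw),np.sin(yaw)])
P=np.array([.5986,-.0639])
for d,z in [(.065,.15),(.065,.131),(0,.131),(0,.114)]:
    q=P-d*ex;go(*q,z,yaw)
p=cam('wrist');w=cloud(p);v,u=np.mgrid[0:400,0:640]
[print(o) for o in shields(p,w,0,.2)]
cv2.imwrite('pics/w3.png',p['img'])
```

```text
t 7.95 pos [ 0.4299 -0.1012  0.1526] rv [3.133 0.155 0.007] F [ 0.9 -1.1 -1.7] w 0.103
go [107.4 -30.6   2.8] [ 0.005 -0.004  0.156]
go [107.3 -30.7  21.8] [ 0.005 -0.004  0.156]
go [171.5 -20.6  22.1] [ 0.005 -0.004  0.156]
go [171.4 -20.7  39.1] [ 0.005 -0.004  0.156]
(np.int32(310), array([ 0.4279, -0.0855,  0.132 ]), 'span', array([0.0055, 0.0023]), 'yaw', np.float64(0.277), 'z', np.float64(0.067), np.float64(0.142))
(np.int32(89), array([ 0.4485, -0.2316,  0.0271]), 'span', array([0.0059, 0.0003]), 'yaw', np.float64(-0.387), 'z', np.float64(0.013), np.float64(0.049))
```

View pics/w3.png

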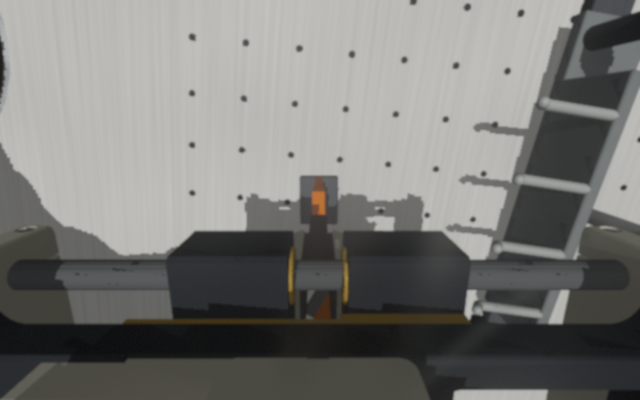

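Shield 1 is held (width 9.5 mm, weight 1.5 N). Stage in front of peg 3.

>>> play_rows(
  motion=[
    [-1, 25, -8, 3, 0, 0, 0.04],
    [-1, 50, -15, 3, 0, 0, 0.08],
    [-1, 75, -23, 6, 0, 0, 0.12],
    [-1, 100, -30, 14, 0, 0, 0.156],
    [-1, 107, -31, 22, 0.005, -0.004, 0.156],
    [-1, 107, -31, 22, 0.005, -0.004, 0.156],
    [-1, 107, -31, 22, 0.005, -0.004, 0.156],
    [-1, 107, -31, 22, 0.005, -0.004, 0.156],
  ],
)

```text
clock: 8.8
position: [0.5315, -0.0606, 0.1293]
ee_rot: [3.14, -0.091, -0.003]
force: [-0.7, 0.8, -1.2]
width: 0.106
```

Run:
```python
from h import *
st()
yaw=-.0574;ex=np.array([np.cos(yaw),np.sin(yaw)])
P=np.array([.5986,-.0639])
for d,z in [(.065,.131),(0,.131),(0,.1155)]:
    q=P-d*ex;go(*q,z,yaw)
p=cam('wrist');w=cloud(p);v,u=np.mgrid[0:400,0:640]
[print(o) for o in shields(p,w,0,.2)]
pegs(w,(v<228)&(u>110),.55)
cv2.imwrite('pics/w4.png',p['img'])
```

```text
t 8.8 pos [ 0.5315 -0.0606  0.1293] rv [ 3.14e+00 -9.10e-02 -3.00e-03] F [-0.7  0.8 -1.2] w 0.106
go [ 2.2 -0.6 -1.7] [ 0.     0.002 -0.   ]
go [67.2 -0.6 -1.9] [ 0.     0.002 -0.   ]
go [67.2 -0.6 13.6] [ 0.     0.002 -0.   ]
(np.int32(2703), array([0.6436, 0.0495, 0.123 ]), 'span', array([0.0083, 0.0053]), 'yaw', np.float64(1.495), 'z', np.float64(0.0), np.float64(0.13))
(np.int32(276), array([ 0.5315, -0.0439,  0.1102]), 'span', array([0.0037, 0.0022]), 'yaw', np.float64(-0.073), 'z', np.float64(0.095), np.float64(0.115))
yaw -0.0606 plate mid a 0.6316 plate b -0.0359 0.0574 width [-0.0049  0.0065]
peg b -0.0265 mid -0.0275 n 860 tip a 0.5692 z [0.0968 0.1028] pegpt world [ 0.5979 -0.0628]
peg b 0.0265 mid 0.0261 n 922 tip a 0.5691 z [0.0969 0.1033] pegpt world [ 0.6011 -0.0099]
```

View pics/w4.png

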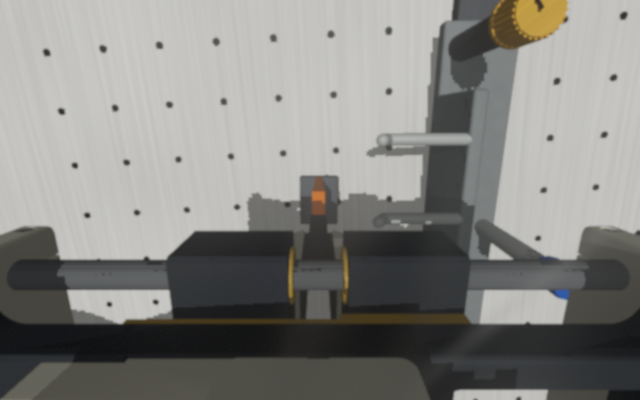

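Shield aligned with peg 3 (px (420,219)). Insert.

>>> play_rows(
  motion=[
    [-1, 0, -1, -2, 0, 0, 0],
    [-1, 10, -1, -2, 0, 0, 0],
    [-1, 20, -1, -2, 0, 0, 0],
    [-1, 30, -1, -2, 0, 0, 0],
    [-1, 40, -1, -2, 0, 0, 0],
    [-1, 50, -1, -2, 0, 0, 0],
    [-1, 60, -1, -2, 0, 0, 0],
    [-1, 66, -1, -2, 0, 0, 0],
    [-1, 66, -1, -2, 0, 0, 0],
    [-1, 66, -1, -2, 0, 0, 0],
  ],
)

```text
clock: 9.85
position: [0.5975, -0.0633, 0.1313]
ee_rot: [3.14, -0.091, -0.003]
force: [0.4, 0.3, -0.5]
width: 0.106
```

>>> play_rows(
  motion=[
    [-1, 0, 0, 4, 0, 0, 0],
    [-1, 0, 0, 8, 0, 0, 0],
    [-1, 0, 0, 12, 0, 0, 0],
    [-1, 0, 0, 13, 0, 0, 0],
    [-1, 0, 0, 13, 0, 0, 0],
  ],
)

```text
clock: 10.35
position: [0.5972, -0.0634, 0.118]
ee_rot: [3.14, -0.091, -0.004]
force: [0.8, 0.7, -1.1]
width: 0.106
```

Run:
```python
from h import *
st()
p=cam('scene');cv2.imwrite('pics/s2.png',cv2.resize(p['img'][170:270,220:380],(800,500),interpolation=3))
```

```text
t 10.35 pos [ 0.5972 -0.0634  0.118 ] rv [ 3.14  -0.091 -0.004] F [ 0.8  0.7 -1.1] w 0.106
```

View pics/s2.png

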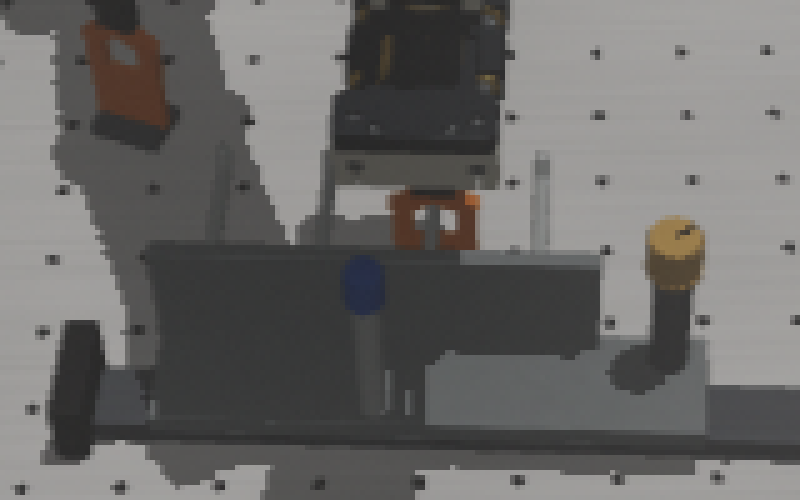

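The peg is seen through shield 1's eye. Lower the last 2 mm, then release.

>>> play_rows(
  motion=[
    [-1, 0, 0, 2, 0, 0, 0],
    [-1, 0, 0, 2, 0, 0, 0],
    [-0.4, 0, 0, 2, 0, 0, 0],
    [-0.4, 0, 0, 2, 0, 0, 0],
    [-0.4, 0, 0, 2, 0, 0, 0],
    [-0.4, 0, 0, 2, 0, 0, 0],
    [-0.4, 0, 0, 2, 0, 0, 0],
    [-0.4, 0, 0, 2, 0, 0, 0],
  ],
)

```text
clock: 11.2
position: [0.5973, -0.0633, 0.1161]
ee_rot: [3.14, -0.091, -0.004]
force: [0.7, -0.2, 0.0]
width: 0.301
```

```bash
python3 -c "
from h import *
st();go(.45,-.22,.21,-.37)"
```

```text
t 11.2 pos [ 0.5973 -0.0633  0.1161] rv [ 3.14  -0.091 -0.004] F [ 0.7 -0.2  0. ] w 0.301
go [-138.2  165.   -93.5] [0.001 0.002 0.312]
```

>>> play_rows(
  motion=[
    [-0.4, 0, 0, -20, 0, 0, 0],
    [-0.4, 0, 0, -60, 0, 0, 0],
    [-0.4, 0, 0, -94, 0, 0, 0.05],
    [0, -30, 36, -94, 0, 0, 0.12],
    [0, -60, 72, -94, 0, 0, 0.2],
    [0, -90, 108, -94, 0, 0, 0.26],
    [0, -120, 144, -94, 0, 0, 0.31],
    [0, -138, 165, -94, 0, 0, 0.31],
    [0, -138, 165, -94, 0, 0, 0.31],
    [0, -138, 165, -94, 0, 0, 0.31],
  ],
)

```text
clock: 12.2
position: [0.4502, -0.2202, 0.2108]
ee_rot: [3.088, -0.576, -0.003]
force: [-0.0, 0.2, 0.2]
width: 0.501
```

Run:
```python
from h import *
st();p=cam('wrist');w=cloud(p);v,u=np.mgrid[0:400,0:640];ok=(v<228)&(u>110)
print('tab');tabs(w,ok);print('foot');tabs(w,ok,.005,.012)
print('hung');
p2=cam('top');w2=cloud(p2);m=(w2[...,2]>.112)&(w2[...,2]<.16)&(w2[...,0]>.55)&(w2[...,0]<.63)&(w2[...,1]<.02)&(w2[...,1]>-.12);q=w2[m];print(len(q),q.mean(0).round(4),q.min(0),q.max(0))
cv2.imwrite('pics/w5.png',np.hstack([p['img'][:, 100:540],p2['img'][100:300,260:460].repeat(2,0).repeat(2,1)])[:, :800])
```

```text
t 12.2 pos [ 0.4502 -0.2202  0.2108] rv [ 3.088e+00 -5.760e-01 -3.000e-03] F [-0.   0.2  0.2] w 0.501
tab
px [321 203  12  25 281] mean [ 0.4505 -0.2355  0.1239] rect c 450.4 -236.2 size 20.2 9.5 yaw -0.384
foot
px [311 171  27  34 617] mean [ 0.4494 -0.2348  0.0072] rect c 449.9 -236.9 size 41.4 31.5 yaw -0.7
hung
56 [ 0.5966 -0.0632  0.1432] [ 0.59229725 -0.07422506  0.11508601] [ 0.60301686 -0.0526913   0.15210261]
```

View pics/w5.png

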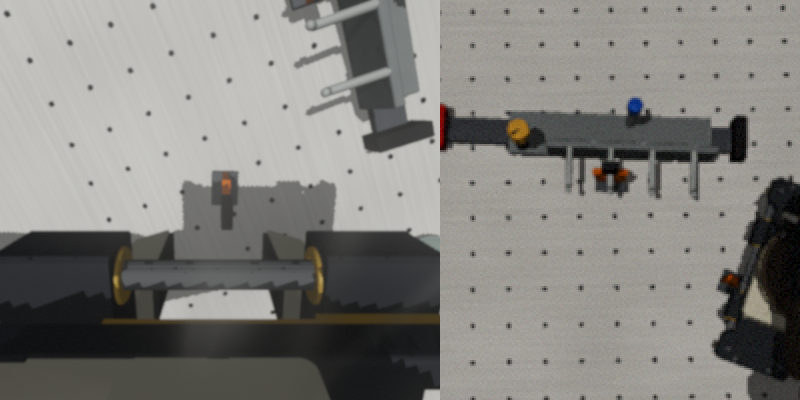

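Shield 1 hangs on its peg (top view ~(610,170), tab top at 0.149 m as expected). Shield 2 at (0.450,-0.2365), yaw −0.38.

```bash
python3 -c "
from h import *
go(.4502,-.2365,.092,-.382)"
```

```text
go [  5.6  16.7 118.7] [0.    0.002 0.016]
```

>>> play_rows(
  motion=[
    [0, 6, 17, 20, 0, 0, 0.016],
    [0, 6, 17, 50, 0, 0, 0.016],
    [0, 6, 17, 85, 0, 0, 0.016],
    [0, 6, 17, 110, 0, 0, 0.016],
    [0, 6, 17, 119, 0, 0, 0.016],
    [0, 6, 17, 119, 0, 0, 0.016],
    [-1, 6, 17, 119, 0, 0, 0.016],
    [-1, 6, 17, 119, 0, 0, 0.016],
    [-1, 6, 17, 119, 0, 0, 0.016],
    [-1, 6, 17, 119, 0, 0, 0.016],
  ],
)

```text
clock: 13.3
position: [0.451, -0.2371, 0.0924]
ee_rot: [3.084, -0.597, -0.0]
force: [-0.2, -0.2, -0.5]
width: 0.203
```

>>> play_rows(
  motion=[
    [-1, 0, 0, 0, 0, 0, 0],
    [-1, 0, 0, 0, 0, 0, 0],
    [-1, 0, 0, 0, 0, 0, 0],
    [-1, 0, 0, 0, 0, 0, 0],
    [-1, 0, 0, 0, 0, 0, 0],
  ],
)

```text
clock: 13.8
position: [0.4514, -0.2374, 0.0928]
ee_rot: [3.084, -0.597, 0.001]
force: [-0.2, -1.0, 4.9]
width: 0.107
```

>>> play_rows(
  motion=[
    [-1, 0, 0, -15, 0, 0, 0],
    [-1, 0, 0, -40, 0, 0, 0],
    [-1, 0, 0, -58, 0, 0, 0],
    [-1, 0, 0, -58, 0, 0, 0],
  ],
)

```text
clock: 14.2
position: [0.4524, -0.2377, 0.1524]
ee_rot: [3.083, -0.597, 0.005]
force: [-0.7, -0.3, -1.3]
width: 0.108
```

Run:
```python
from h import *
st()
yaw=-.0585;ex=np.array([np.cos(yaw),np.sin(yaw)])
P=np.array([.5918,-.1703])
for d,z in [(.067,.15),(.067,.131)]:
    q=P-d*ex;go(*q,z,yaw)
```

```text
t 14.2 pos [ 0.4524 -0.2377  0.1524] rv [ 3.083 -0.597  0.005] F [-0.7 -0.3 -1.3] w 0.108
go [ 40.7 -93.2   2.5] [ 0.001 -0.004 -0.324]
go [ 40.6 -93.2  21.5] [ 0.001 -0.004 -0.324]
```

Held again. Stage in front of peg 1.

>>> play_rows(
  motion=[
    [-1, 5, -20, 2, 0, 0, -0.08],
    [-1, 13, -42, 2, 0, 0, -0.16],
    [-1, 24, -64, 4, 0, 0, -0.24],
    [-1, 35, -84, 12, 0, 0, -0.324],
    [-1, 41, -93, 21, 0, -0.004, -0.324],
    [-1, 41, -93, 21, 0, -0.004, -0.324],
    [-1, 41, -93, 21, 0, -0.004, -0.324],
    [-1, 41, -93, 21, 0, -0.004, -0.324],
  ],
)

```text
clock: 15.0
position: [0.5245, -0.1676, 0.1314]
ee_rot: [3.138, -0.094, -0.002]
force: [-0.9, 0.2, -1.3]
width: 0.102
```

Run:
```python
from h import *
st()
p=cam('wrist');w=cloud(p);v,u=np.mgrid[0:400,0:640]
[print(o) for o in shields(p,w,0,.2)]
pegs(w,(v<228)&(u>110)&~orange(p),.55)
yaw=-.0585;ex=np.array([np.cos(yaw),np.sin(yaw)]);P=np.array([.5918,-.1703])
for d,z in [(.067,.131),(0,.131)]: go(*(P-d*ex),z,yaw)
cv2.imwrite('pics/w6.png',p['img'])
```

```text
t 15.0 pos [ 0.5245 -0.1676  0.1314] rv [ 3.138e+00 -9.400e-02 -2.000e-03] F [-0.9  0.2 -1.3] w 0.102
(np.int32(451), array([ 0.5948, -0.0497,  0.0885]), 'span', array([0.0042, 0.0018]), 'yaw', np.float64(-0.336), 'z', np.float64(0.045), np.float64(0.124))
(np.int32(971), array([ 0.594 , -0.077 ,  0.0798]), 'span', array([0.0064, 0.0032]), 'yaw', np.float64(-0.089), 'z', np.float64(0.0), np.float64(0.106))
(np.int32(268), array([ 0.5246, -0.1513,  0.1088]), 'span', array([0.0048, 0.0021]), 'yaw', np.float64(0.158), 'z', np.float64(0.044), np.float64(0.117))
yaw -0.0595 plate mid a 0.6321 plate b -0.1452 -0.0002 width [-0.0048  0.0065]
peg b -0.1352 mid -0.1364 n 852 tip a 0.5696 z [0.0968 0.1027] pegpt world [ 0.592  -0.1707]
peg b -0.0822 mid -0.0824 n 917 tip a 0.5698 z [0.0969 0.1032] pegpt world [ 0.5951 -0.1178]
peg b -0.0295 mid -0.0222 n 860 tip a 0.5693 z [0.0982 0.1087] pegpt world [ 0.5983 -0.0652]
go [ 0.2 -1.3  0.7] [ 0.002  0.001 -0.002]
go [67.2 -1.5  0.6] [ 0.002  0.001 -0.002]
```

View pics/w6.png

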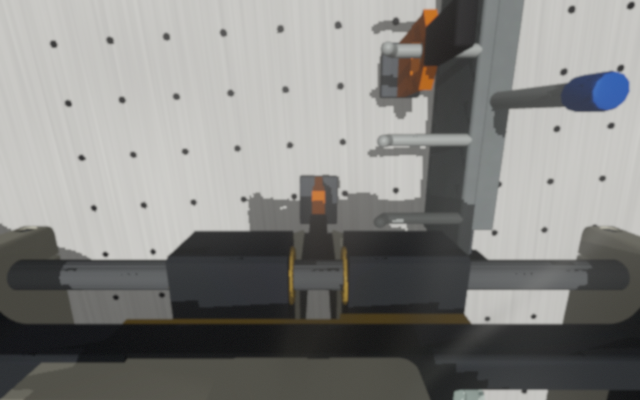

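Shield 1 hangs well on peg 3; shield 2 is staged like before, before peg 1 (px (420,218)). Insert, lower, release.

>>> play_rows(
  motion=[
    [-1, 0, -1, 0, 0, 0, 0],
    [-1, 10, -1, 0, 0, 0, 0],
    [-1, 20, -1, 0, 0, 0, 0],
    [-1, 30, -1, 0, 0, 0, 0],
    [-1, 40, -1, 0, 0, 0, 0],
    [-1, 50, -1, 0, 0, 0, 0],
    [-1, 60, -1, 0, 0, 0, 0],
    [-1, 66, -1, 0, 0, 0, 0],
    [-1, 66, -1, 0, 0, 0, 0],
    [-1, 66, -1, 0, 0, 0, 0],
  ],
)

```text
clock: 16.05
position: [0.5903, -0.1705, 0.1314]
ee_rot: [3.138, -0.094, -0.003]
force: [0.6, -0.1, -2.1]
width: 0.103
```

>>> play_rows(
  motion=[
    [-1, 0, 0, 5, 0, 0, 0],
    [-1, 0, 0, 10, 0, 0, 0],
    [-1, 0, 0, 14, 0, 0, 0],
    [-1, 0, 0, 15, 0, 0, 0],
    [-1, 0, 0, 15, 0, 0, 0],
    [-1, 0, 0, 15, 0, 0, 0],
  ],
)

```text
clock: 16.65
position: [0.5903, -0.1706, 0.1171]
ee_rot: [3.138, -0.094, -0.002]
force: [-3.0, 1.5, 6.2]
width: 0.106
```

Run:
```python
from h import *
st()
p=cam('scene');cv2.imwrite('pics/s3.png',cv2.resize(p['img'][170:270,220:380],(800,500),interpolation=3))
```

```text
t 16.65 pos [ 0.5903 -0.1706  0.1171] rv [ 3.138e+00 -9.400e-02 -2.000e-03] F [-3.   1.5  6.2] w 0.106
```

View pics/s3.png

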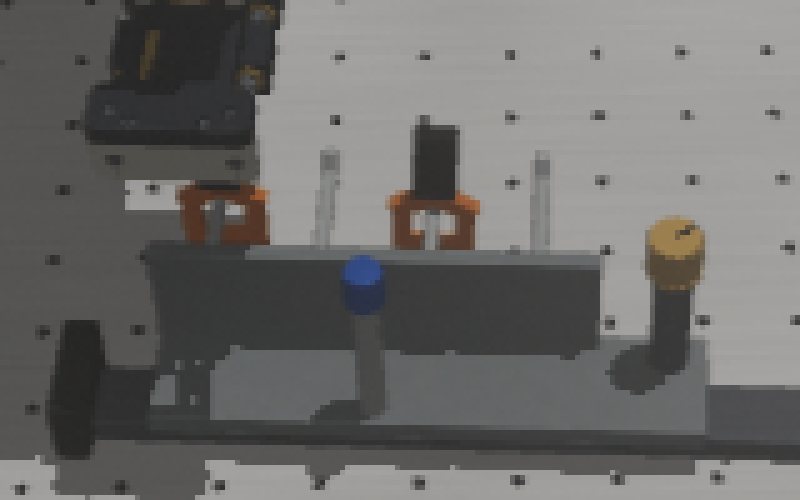

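Shield 2's eye is on peg 1 and load has gone off (6 N up). Release, rise, then hover over the handle.

>>> play_rows(
  motion=[
    [-1, 0, 0, -1, 0, 0, 0],
    [-0.4, 0, 0, -1, 0, 0, 0],
    [-0.4, 0, 0, -1, 0, 0, 0],
    [-0.4, 0, 0, -1, 0, 0, 0],
    [-0.4, 0, 0, -1, 0, 0, 0],
    [-0.4, 0, 0, -1, 0, 0, 0],
    [-0.4, 0, 0, -1, 0, 0, 0],
    [0, 0, 0, -30, 0, 0, 0],
    [0, 0, 0, -70, 0, 0, 0],
    [0, 0, 0, -90, 0, 0, 0],
  ],
)

```text
clock: 17.7
position: [0.5916, -0.1703, 0.2102]
ee_rot: [3.138, -0.094, 0.003]
force: [0.4, 0.2, 0.2]
width: 0.482
```

```bash
python3 -c "
from h import *
st();go(.6717,-.0945,.21,-.0585)"
```

```text
t 17.7 pos [ 0.5916 -0.1703  0.2102] rv [ 3.138e+00 -9.400e-02  3.000e-03] F [0.4 0.2 0.2] w 0.482
go [ 75.4 -80.5   0.2] [ 0.002 -0.002 -0.002]
```

>>> play_rows(
  motion=[
    [0, 25, -27, 0, 0, 0, 0],
    [0, 50, -54, 0, 0, 0, 0],
    [0, 75, -80, 0, 0, 0, 0],
    [0, 75, -80, 0, 0, 0, 0],
    [0, 75, -80, 0, 0, 0, 0],
  ],
)

```text
clock: 18.2
position: [0.6714, -0.0941, 0.2097]
ee_rot: [3.138, -0.091, 0.002]
force: [-0.2, -1.0, 0.8]
width: 0.504
```

```bash
cat >> h.py <<'E'
def blob(w,ok,z0,z1,x0,x1,y0,y1):
    m=ok&(w[...,2]>z0)&(w[...,2]<z1)&(w[...,0]>x0)&(w[...,0]<x1)&(w[...,1]>y0)&(w[...,1]<y1);q=w[m]
    (cx,cy),r=cv2.minEnclosingCircle((q[:,:2]*1000).astype(np.float32))
    print('n',len(q),'mean',q.mean(0).round(4),'circ',round(cx,1),round(cy,1),round(r,1),'zmed',np.median(q[:,2]).round(4),'ext',(q.max(0)-q.min(0)).round(4))
v,u=np.mgrid[0:400,0:640];OK=(v<228)&(u>110)
E
python3 - <<'E'
from h import *
st();p=cam('wrist');w=cloud(p)
blob(w,OK,.134,.145,.655,.69,-.12,-.07)
blob(w,OK,.11,.16,.62,.68,.02,.09)
m=OK&(w[...,2]>.1)&(w[...,0]<.615)&(w[...,0]>.56);blob(w,OK,.142,.155,.57,.62,-.1,-.03);
p=cam('top');w=cloud(p);A=np.ones((400,640),bool)
blob(w,A,.138,.155,.57,.62,-.1,-.03);blob(w,A,.138,.155,.57,.62,-.2,-.14)
go(.6717,-.0945,.11,-.0585)
E
```

```text
t 18.2 pos [ 0.6714 -0.0941  0.2097] rv [ 3.138e+00 -9.100e-02  2.000e-03] F [-0.2 -1.   0.8] w 0.504
n 460 mean [ 0.6748 -0.0944  0.1388] circ 674.8 -95.2 9.9 zmed 0.1389 ext [0.0188 0.0187 0.0071]
n 1031 mean [0.6488 0.0481 0.1257] circ 648.2 53.0 14.2 zmed 0.1274 ext [0.0279 0.0187 0.0201]
n 441 mean [ 0.5976 -0.0606  0.1476] circ 597.0 -61.0 11.5 zmed 0.148 ext [0.0113 0.0221 0.0082]
n 45 mean [ 0.5976 -0.0627  0.1465] circ 597.9 -62.8 11.0 zmed 0.1466 ext [0.01   0.0201 0.0116]h.py:61: RuntimeWarning: Mean of empty slice.
  print('n',len(q),'mean',q.mean(0).round(4),'circ',round(cx,1),round(cy,1),round(r,1),'zmed',np.median(q[:,2]).round(4),'ext',(q.max(0)-q.min(0)).round(4))
  ret = um.true_divide(
  return _methods._mean(a, axis=axis, dtype=dtype,
  ret = ret.dtype.type(ret / rcount)
Traceback (most recent call last):
  File "h.py", line 61, in blob
    print('n',len(q),'mean',q.mean(0).round(4),'circ',round(cx,1),round(cy,1),round(r,1),'zmed',np.median(q[:,2]).round(4),'ext',(q.max(0)-q.min(0)).round(4))
                                                                                                                                  ~~~~~^^^
ValueError: zero-size array to reduction operation maximum which has no identity
```

The peg 1 tab is missing in the top view (maybe hidden by the arm); I check with the scene camera.

Run:
```python
from h import *
p=cam('scene');w=cloud(p);q=proj(p,[.592,-.1707,.14]);print(q)
for r in arm.look_for(p,'shield1'): print(round(r['score'],2),(np.array(r['box'])*[640,400,640,400]).round())
cv2.imwrite('pics/s4.png',cv2.resize(p['img'][150:270,200:392],(800,500),interpolation=3))
go(.6748,-.0952,.11,-.0585)
```

```text
[262.53967817 196.87513279]
0.84 [298. 198.  14.  22.]
0.78 [257. 193.  17.  23.]
go [  3.9  -1.9 100.3] [ 0.003 -0.002 -0.003]
```

View pics/s4.png

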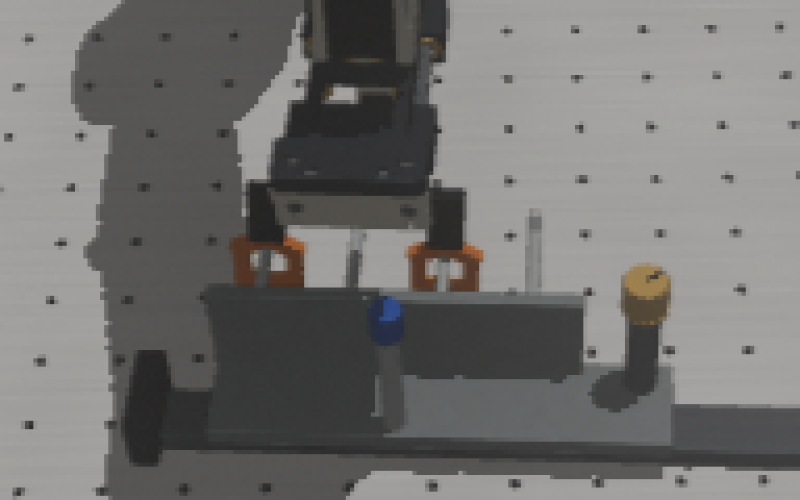

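Both shields hang, eyes on pegs 1 and 3 (px (268,265),(445,265)). Lower on the handle and grip.

>>> play_rows(
  motion=[
    [0, 4, -2, 30, 0, 0, 0],
    [0, 4, -2, 60, 0, 0, 0],
    [0, 4, -2, 85, 0, 0, 0],
    [0, 4, -2, 98, 0, 0, 0],
    [0, 4, -2, 98, 0, 0, 0],
    [-1, 4, -2, 98, 0, 0, 0],
    [-1, 4, -2, 98, 0, 0, 0],
    [-1, 4, -2, 98, 0, 0, 0],
    [-1, 4, -2, 98, 0, 0, 0],
    [-1, 4, -2, 98, 0, 0, 0],
  ],
  force=20,
)

```text
clock: 19.4
position: [0.6764, -0.0951, 0.1134]
ee_rot: [3.137, -0.097, 0.008]
force: [2.5, -0.9, 2.2]
width: 0.202
```

```bash
python3 -c "
from h import *
st()"
```

```text
t 19.4 pos [ 0.6764 -0.0951  0.1134] rv [ 3.137 -0.097  0.008] F [ 2.5 -0.9  2.2] w 0.202
```

>>> play_rows(
  motion=[
    [-1, 0, -1, 0, 0, 0, 0],
    [-1, 0, -3, 0, 0, 0, 0],
    [-1, 0, -6, 0, 0, 0, 0],
    [-1, 0, -10, 0, 0, 0, 0],
    [-1, 0, -14, 0, 0, 0, 0],
    [-1, 0, -18, 0, 0, 0, 0],
    [-1, 0, -22, 0, 0, 0, 0],
    [-1, 0, -26, 0, 0, 0, 0],
    [-1, 0, -30, 0, 0, 0, 0],
    [-1, 0, -33, 0, 0, 0, 0],
  ],
)

```text
clock: 20.4
position: [0.6783, -0.0616, 0.1134]
ee_rot: [3.137, -0.096, 0.008]
force: [-0.3, -3.6, 3.0]
width: 0.199
```

>>> play_rows(
  motion=[
    [-1, 0, -2, 0, 0, 0, 0],
    [-1, 0, -4, 0, 0, 0, 0],
    [-1, 0, -7, 0, 0, 0, 0],
    [-1, 0, -9, 0, 0, 0, 0],
    [-1, 0, -11, 0, 0, 0, 0],
    [-1, 0, -13, 0, 0, 0, 0],
    [-1, 0, -14, 0, 0, 0, 0],
  ],
)

```text
clock: 21.1
position: [0.6791, -0.0472, 0.1133]
ee_rot: [3.137, -0.096, 0.008]
force: [-0.1, -2.8, 4.0]
width: 0.204
```

Run:
```python
from h import *
st()
p=cam('scene');w=cloud(p)
m=hsvmask(p,(0,120,50),(4,255,255))|hsvmask(p,(174,120,50),(180,255,255))
q=w[m&(w[...,0]>.55)&(w[...,2]>.005)&(w[...,1]<.3)];print('red',len(q),np.percentile(q,[2,50,98],axis=0).round(4))
q=w[(w[...,2]>.025)&(w[...,2]<.07)&(w[...,0]>.64)&(w[...,0]<.72)&(w[...,1]<.3)&(w[...,1]>-.35)&~m];
print(np.percentile(q[:,1],[0.2,2,50,98,99.8]).round(4))
import numpy as np
print(np.histogram(q[:,1],bins=np.arange(-.3,.25,.01)))
```

```text
t 21.1 pos [ 0.6791 -0.0472  0.1133] rv [ 3.137 -0.096  0.008] F [-0.1 -2.8  4. ] w 0.204
red 122 [[0.6512 0.1598 0.0349]
 [0.6805 0.1683 0.0388]
 [0.7065 0.1759 0.0427]]
[-0.2573 -0.2506 -0.002   0.1416  0.1743]
(array([  0,   0,   0,   0,  52,  77,   9,   0,   0,   0,   0,   0,   0,
         8,  61,  63,  62,  64,  68,  65,  68,  69,  63,  70,  55,  56,
        75,  77,  85, 108, 109, 111, 112, 110, 107, 110,  94,  79,  83,
        99,  87,  66,   0,   0,   0,  16,  24,  10,   0,   0,   0,   0,
         0,   0]), array([-3.00000000e-01, -2.90000000e-01, -2.80000000e-01, -2.70000000e-01,
       -2.60000000e-01, -2.50000000e-01, -2.40000000e-01, -2.30000000e-01,
       -2.20000000e-01, -2.10000000e-01, -2.00000000e-01, -1.90000000e-01,
       -1.80000000e-01, -1.70000000e-01, -1.60000000e-01, -1.50000000e-01,
       -1.40000000e-01, -1.30000000e-01, -1.20000000e-01, -1.10000000e-01,
       -1.00000000e-01, -9.00000000e-02, -8.00000000e-02, -7.00000000e-02,
       -6.00000000e-02, -5.00000000e-02, -4.00000000e-02, -3.00000000e-02,
       -2.00000000e-02, -1.00000000e-02,  2.77555756e-16,  1.00000000e-02,
        2.00000000e-02,  3.00000000e-02,  4.00000000e-02,  5.00000000e-02,
        6.00000000e-02,  7.00000000e-02,  8.00000000e-02,  9.00000000e-02,
        1.00000000e-01,  1.10000000e-01,  1.20000000e-01,  1.30000000e-01,
        1.40000000e-01,  1.50000000e-01,  1.60000000e-01,  1.70000000e-01,
        1.80000000e-01,  1.90000000e-01,  2.00000000e-01,  2.10000000e-01,
        2.20000000e-01,  2.30000000e-01,  2.40000000e-01]))
```

>>> play_rows(
  motion=[
    [-1, 0, -2, 0, 0, 0, 0],
    [-1, 0, -5, 0, 0, 0, 0],
    [-1, 0, -9, 0, 0, 0, 0],
    [-1, 0, -13, 0, 0, 0, 0],
    [-1, 0, -17, 0, 0, 0, 0],
    [-1, 0, -20, 0, 0, 0, 0],
    [-1, 0, -22, 0, 0, 0, 0],
    [-1, 0, -24, 0, 0, 0, 0],
    [-1, 0, -26, 0, 0, 0, 0],
  ],
)

```text
clock: 22.05
position: [0.6806, -0.0209, 0.1133]
ee_rot: [3.137, -0.096, 0.007]
force: [-1.6, -3.8, 5.9]
width: 0.198
```

>>> play_rows(
  motion=[
    [-1, 0, -1, 0, 0, 0, 0],
    [-1, 0, -2, 0, 0, 0, 0],
    [-1, 0, -3, 0, 0, 0, 0],
    [-1, 0, -4, 0, 0, 0, 0],
    [-1, 0, -5, 0, 0, 0, 0],
  ],
)

```text
clock: 22.55
position: [0.6808, -0.0159, 0.1133]
ee_rot: [3.137, -0.096, 0.007]
force: [-1.7, -4.5, 4.9]
width: 0.199
```

>>> play_rows(
  motion=[
    [-1, 0, -1, 0, 0, 0, 0],
    [-1, 0, -2, 0, 0, 0, 0],
    [-1, 0, -3, 0, 0, 0, 0],
    [-1, 0, -4, 0, 0, 0, 0],
    [-1, 0, -4, 0, 0, 0, 0],
  ],
)

```text
clock: 23.05
position: [0.6811, -0.0116, 0.1133]
ee_rot: [3.137, -0.096, 0.007]
force: [-1.7, -3.2, 5.0]
width: 0.198
```

>>> play_rows(
  motion=[
    [-1, 0, -1, 0, 0, 0, 0],
    [-1, 0, -2, 0, 0, 0, 0],
    [-1, 0, -3, 0, 0, 0, 0],
    [-1, 0, -4, 0, 0, 0, 0],
    [-1, 0, -4, 0, 0, 0, 0],
  ],
)

```text
clock: 23.55
position: [0.6811, -0.0112, 0.1133]
ee_rot: [3.133, -0.099, 0.006]
force: [-3.0, -10.4, 7.0]
width: 0.202
```

Run:
```python
from h import *
st()
p=cam('scene');cv2.imwrite('pics/s5.png',cv2.resize(p['img'][165:275,240:432],(800,458),interpolation=3))
```

```text
t 23.55 pos [ 0.6811 -0.0112  0.1133] rv [ 3.133 -0.099  0.006] F [ -3.  -10.4   7. ] w 0.202
```

View pics/s5.png

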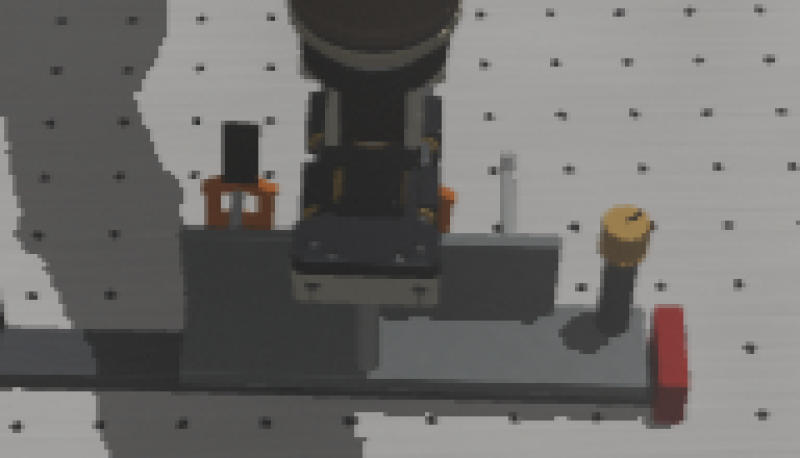

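Carriage stopped dead against the red stop (px (650,360)), force rose to 10 N. Relax, release and rise; then look at the screw.

>>> play_rows(
  motion=[
    [-1, 0, 0, 0, 0, 0, 0],
    [0, 0, 0, 0, 0, 0, 0],
    [0, 0, 0, 0, 0, 0, 0],
    [0, 0, 0, 0, 0, 0, 0],
    [0, 0, 0, 0, 0, 0, 0],
    [0, 0, 0, 0, 0, 0, 0],
    [0, 0, 0, -10, 0, 0, 0],
    [0, 0, 0, -40, 0, 0, 0],
    [0, 0, 0, -80, 0, 0, 0],
    [0, 0, 0, -97, 0, 0, 0],
  ],
)

```text
clock: 24.6
position: [0.6823, -0.0099, 0.2152]
ee_rot: [3.134, -0.099, 0.015]
force: [1.0, -0.1, 0.1]
width: 0.5
```

Run:
```python
from h import *
s=st();print(np.round(s['joints'],2),s['ft_torque'])
p=cam('wrist');w=cloud(p)
blob(w,OK,.12,.16,.62,.69,.10,.17);blob(w,OK,.134,.15,.655,.7,-.04,.02)
go(.6525,.1365,.21,-.0585)
```

```text
t 24.6 pos [ 0.6823 -0.0099  0.2152] rv [ 3.134 -0.099  0.015] F [ 1.  -0.1  0.1] w 0.5
[ 0.18  0.55 -0.41  1.38  0.23  1.24 -0.31] [ 0.05635915 -0.14738985  0.0132617 ]
n 981 mean [0.6531 0.1336 0.1272] circ 653.0 136.7 14.0 zmed 0.1275 ext [0.0279 0.0199 0.0096]
n 443 mean [ 0.6795 -0.0107  0.1387] circ 679.5 -11.2 10.0 zmed 0.1389 ext [0.0197 0.0194 0.0067]
go [ -40.  -144.1    5.8] [ 0.005 -0.012 -0.005]
```

>>> play_rows(
  motion=[
    [0, -8, -29, 1, 0, -0.012, 0],
    [0, -16, -58, 2, 0, -0.012, -0.1],
    [0, -24, -87, 3, 0, -0.012, -0.2],
    [0, -32, -116, 5, 0, -0.012, -0.3],
    [0, -40, -144, 5, 0, -0.012, -0.4],
    [0, -40, -144, 5, 0, -0.012, -0.5],
    [0, -40, -144, 5, 0, -0.012, -0.5],
    [0, -40, -144, 5, 0, -0.012, -0.5],
  ],
)

```text
clock: 25.45
position: [0.6527, 0.1355, 0.211]
ee_rot: [3.06, 0.672, -0.002]
force: [-0.3, -0.3, 0.6]
width: 0.502
```

Run:
```python
from h import *
s=st();print(np.round(s['joints'],2))
p=cam('wrist');w=cloud(p)
blob(w,OK,.118,.16,.62,.69,.10,.17)
q=w[OK&(w[...,2]>.12)&(abs(w[...,0]-.653)<.02)&(abs(w[...,1]-.1365)<.02)];print(np.percentile(q[:,2],[10,25,50,75,90]).round(4))
go(.653,.1367,.21,1.9)
cv2.imwrite('pics/w7.png',p['img'])
```

```text
t 25.45 pos [0.6527 0.1355 0.211 ] rv [ 3.06e+00  6.72e-01 -2.00e-03] F [-0.3 -0.3  0.6] w 0.502
[ 0.04  0.56 -0.54  1.41  0.3   1.25 -0.09]
n 847 mean [0.6521 0.138  0.1272] circ 652.3 137.1 14.1 zmed 0.1275 ext [0.0277 0.0279 0.0117]
[0.1262 0.1269 0.1276 0.128  0.1285]
go [ 0.8 -1.2  1. ] [ 0.004  0.009 -1.468]
```

View pics/w7.png

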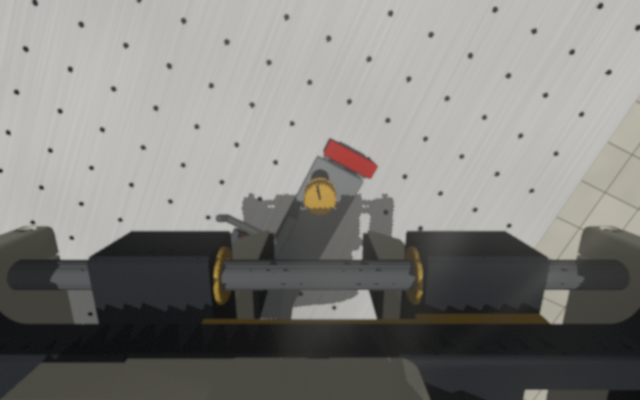

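The screw head is centred at (0.6525,0.137), top 0.128 (px (320,195)) → about 7 rad to go. Wind the wrist back before gripping.

>>> play_rows(
  motion=[
    [0, 0, -1, 1, 0, 0.005, -0.14],
    [0, 0, -1, 1, 0, 0.005, -0.28],
    [0, 0, -1, 1, 0, 0.005, -0.42],
    [0, 0, -1, 1, 0, 0.005, -0.56],
    [0, 0, -1, 1, 0, 0.005, -0.7],
    [0, 0, -1, 1, 0, 0.005, -0.84],
    [0, 0, -1, 1, 0, 0.005, -0.98],
    [0, 0, -1, 1, 0, 0.005, -1.12],
    [0, 0, -1, 1, 0, 0.005, -1.26],
    [0, 0, -1, 1, 0, 0.005, -1.4],
  ],
)

```text
clock: 26.5
position: [0.6528, 0.1348, 0.2099]
ee_rot: [1.908, 2.49, -0.004]
force: [0.7, 0.1, -0.3]
width: 0.5
```

Run:
```python
from h import *
s=st();print(np.round(s['joints'],2));go(.6525,.137,.21,2.6)
```

```text
t 26.5 pos [0.6528 0.1348 0.2099] rv [ 1.908  2.49  -0.004] F [ 0.7  0.1 -0.3] w 0.5
[ 0.22  0.64 -0.86  1.4   0.5   1.32  1.16]
go [ 2.2  0.3 -0.1] [-0.001  0.006 -0.766]
```

>>> play_rows(
  motion=[
    [0, 2, 0, 0, 0, 0.003, -0.14],
    [0, 2, 0, 0, 0, 0.003, -0.28],
    [0, 2, 0, 0, 0, 0.003, -0.42],
    [0, 2, 0, 0, 0, 0.003, -0.56],
    [0, 2, 0, 0, 0, 0.003, -0.7],
    [0, 2, 0, 0, 0, 0.003, -0.84],
    [0, 2, 0, 0, 0, 0.003, -0.98],
    [0, 2, 0, 0, 0, 0.003, -0.98],
  ],
)

```text
clock: 27.3
position: [0.6526, 0.1354, 0.2095]
ee_rot: [0.515, 3.099, -0.005]
force: [1.1, -0.4, -0.9]
width: 0.503
```

Run:
```python
from h import *
s=st();print(np.round(s['joints'],2));T=R.from_rotvec(s['ee_rot']).as_matrix();print('yaw',np.arctan2(T[1,0],T[0,0]));go(.6525,.137,.110,np.arctan2(T[1,0],T[0,0]))
p=cam('wrist');w=cloud(p);blob(w,OK,.118,.16,.62,.69,.10,.17)
```

```text
t 27.3 pos [0.6526 0.1354 0.2095] rv [ 0.515  3.099 -0.005] F [ 1.1 -0.4 -0.9] w 0.503
[ 0.31  0.73 -1.08  1.39  0.65  1.4   2.04]
yaw 2.8123625909496273
go [ 0.7  1.8 99.5] [-0.003  0.001 -0.   ]
n 865 mean [0.6529 0.1354 0.1272] circ 653.2 136.3 14.0 zmed 0.1276 ext [0.0278 0.0277 0.0122]
```

>>> play_rows(
  motion=[
    [0, 0, 1.5, 40, 0, 0, 0],
    [0, 0, 1.5, 75, 0, 0, 0],
    [0, 0, 1.5, 95, 0, 0, 0],
    [0, 0, 1.5, 99.5, 0, 0, 0],
    [0, 0, 1.5, 99.5, 0, 0, 0],
    [-1, 0, 1.5, 99.5, 0, 0, 0],
    [-1, 0, 1.5, 99.5, 0, 0, 0],
    [-1, 0, 1.5, 99.5, 0, 0, 0],
    [-1, 0, 1.5, 99.5, 0, 0, 0],
    [-1, 0, 1.5, 99.5, 0, 0, 0],
  ],
  force=25,
)

```text
clock: 28.35
position: [0.6531, 0.1368, 0.1105]
ee_rot: [0.522, 3.097, -0.005]
force: [0.4, -0.2, -0.1]
width: 0.12
```

```bash
cat >> h.py <<'E'
def sc():
    s=st();T=R.from_rotvec(s['ee_rot']).as_matrix();print('yaw',np.arctan2(T[1,0],T[0,0]).round(3),'tq',np.round(s['ft_torque'],3),'j',np.round(s['joints'],2),'tilt',T[:2,2].round(4))
E
python3 -c "
from h import *
sc()"
```

```text
t 28.35 pos [0.6531 0.1368 0.1105] rv [ 0.522  3.097 -0.005] F [ 0.4 -0.2 -0.1] w 0.12
yaw 2.808 tq [ 0.178 -0.01   0.025] j [ 0.29  0.81 -1.03  1.51  0.72  1.24  1.96] tilt [ 0.0003 -0.0032]
```

Width 11 mm does not match the 26 mm head; look.

Run:
```python
from h import *
p=cam('scene');a=cv2.resize(p['img'][180:270,300:430],(780,540),interpolation=3)
cv2.imwrite('pics/s6.png',a);st()
w=cloud(p);m=hsvmask(p,(14,90,90),(30,255,255));blob(w,m,.05,.2,.6,.72,.08,.2)
```

```text
t 28.4 pos [0.653  0.1368 0.1103] rv [ 0.522  3.097 -0.005] F [ 0.2  0.3 -0.2] w 0.071h.py:61: RuntimeWarning: Mean of empty slice.
  print('n',len(q),'mean',q.mean(0).round(4),'circ',round(cx,1),round(cy,1),round(r,1),'zmed',np.median(q[:,2]).round(4),'ext',(q.max(0)-q.min(0)).round(4))
  ret = um.true_divide(
  return _methods._mean(a, axis=axis, dtype=dtype,
  ret = ret.dtype.type(ret / rcount)
Traceback (most recent call last):
  File "h.py", line 61, in blob
    print('n',len(q),'mean',q.mean(0).round(4),'circ',round(cx,1),round(cy,1),round(r,1),'zmed',np.median(q[:,2]).round(4),'ext',(q.max(0)-q.min(0)).round(4))
                                                                                                                                  ~~~~~^^^
ValueError: zero-size array to reduction operation maximum which has no identity
```

View pics/s6.png

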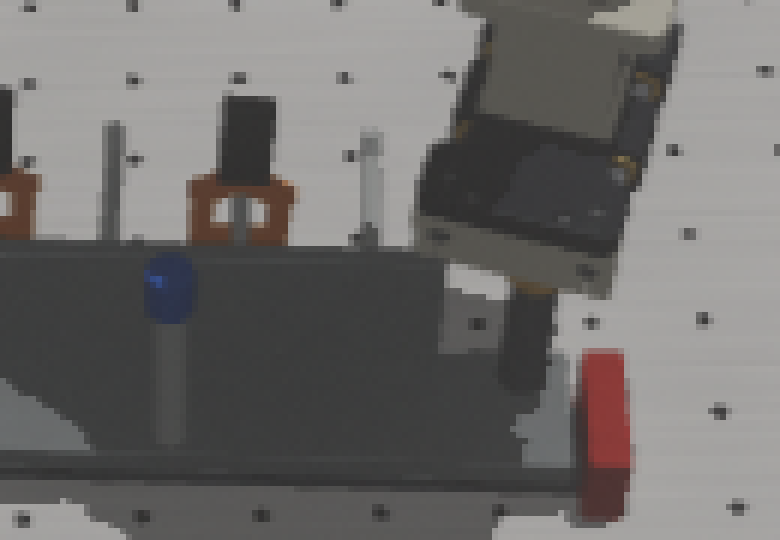

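>>> play_rows(
  motion=[
    [-1, 0, 0, 0, 0, 0, 0],
    [-1, 0, 0, 0, 0, 0, 0],
  ],
)

```text
clock: 28.6
position: [0.653, 0.1368, 0.1103]
ee_rot: [0.522, 3.097, -0.005]
force: [0.7, 0.5, -0.3]
width: 0.008
```

Run:
```python
from h import *
sc();p=cam('wrist');cv2.imwrite('pics/w8.png',p['img'])
w=cloud(p);q=w[(abs(w[...,0]-.653)<.03)&(abs(w[...,1]-.137)<.03)&(w[...,2]>.09)];print(len(q))
print(proj(p,[.6528,.1367,.1276]))
```

```text
t 28.6 pos [0.653  0.1368 0.1103] rv [ 0.522  3.097 -0.005] F [ 0.7  0.5 -0.3] w 0.008
yaw 2.808 tq [ 0.152 -0.046 -0.014] j [ 0.29  0.81 -1.03  1.51  0.72  1.24  1.96] tilt [ 0.     -0.0032]
30099
[316.0128061  245.19146117]
```

View pics/w8.png

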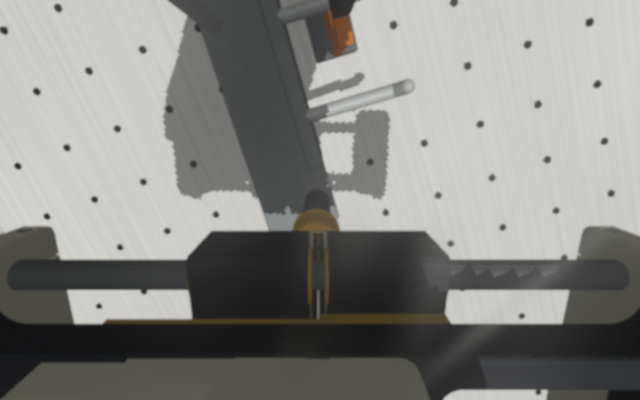

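The fingers shut fully with the head visible at px (317,220) just beyond the tips; I check its depth.

Run:
```python
from h import *
p=cam('wrist');w=cloud(p)
for vv in range(196,262,4): print(vv,[tuple((w[vv,uu]*1000).round(0).astype(int)) if p['depth'][vv,uu]>0 else None for uu in (300,310,318,326,336)],p['depth'][vv,318].round(3))
s=arm.observe();print(proj(p,s['position']))
```

```text
196 [(np.int64(664), np.int64(129), np.int64(32)), (np.int64(655), np.int64(127), np.int64(53)), (np.int64(649), np.int64(128), np.int64(57)), (np.int64(644), np.int64(133), np.int64(42)), (np.int64(637), np.int64(146), np.int64(0))] 0.239
200 [(np.int64(666), np.int64(132), np.int64(32)), (np.int64(654), np.int64(127), np.int64(65)), (np.int64(649), np.int64(128), np.int64(69)), (np.int64(644), np.int64(133), np.int64(55)), (np.int64(639), np.int64(150), np.int64(-1))] 0.228
204 [(np.int64(667), np.int64(135), np.int64(32)), (np.int64(654), np.int64(126), np.int64(77)), (np.int64(649), np.int64(128), np.int64(79)), (np.int64(644), np.int64(132), np.int64(69)), (np.int64(640), np.int64(153), np.int64(-1))] 0.218
208 [(np.int64(668), np.int64(138), np.int64(32)), (np.int64(654), np.int64(127), np.int64(87)), (np.int64(647), np.int64(124), np.int64(105)), (np.int64(644), np.int64(132), np.int64(80)), (np.int64(640), np.int64(149), np.int64(29))] 0.192
212 [(np.int64(669), np.int64(141), np.int64(33)), (np.int64(652), np.int64(123), np.int64(110)), (np.int64(647), np.int64(124), np.int6
[... 2385 characters left out ...]
), np.int64(105), np.int64(213)), (np.int64(649), np.int64(129), np.int64(156)), (np.int64(639), np.int64(107), np.int64(213)), (np.int64(636), np.int64(105), np.int64(218))] 0.144
256 [(np.int64(644), np.int64(103), np.int64(219)), (np.int64(643), np.int64(106), np.int64(214)), (np.int64(649), np.int64(130), np.int64(159)), (np.int64(639), np.int64(107), np.int64(215)), (np.int64(636), np.int64(105), np.int64(220))] 0.142
260 [(np.int64(644), np.int64(103), np.int64(221)), (np.int64(643), np.int64(106), np.int64(216)), (np.int64(642), np.int64(109), np.int64(211)), (np.int64(639), np.int64(107), np.int64(217)), (np.int64(637), np.int64(106), np.int64(220))] 0.086
[315.82120355 234.14660056]
```

Fingers closed at the head's top level without meeting it, so the pads seem to end higher than the TCP. Open, go 12 mm lower, grip again.

>>> play_rows(
  motion=[
    [0, 0, 0, 0, 0, 0, 0],
    [0, 0, 0, 0, 0, 0, 0],
    [0, 0, 0, 0, 0, 0, 0],
    [0, 0, 0, 0, 0, 0, 0],
    [0, 0, 0, 0, 0, 0, 0],
    [0, 0, 0, 0, 0, 0, 0],
    [0, 0, 0, 3, 0, 0, 0],
    [0, 0, 0, 6, 0, 0, 0],
    [0, 0, 0, 9, 0, 0, 0],
    [0, 0, 0, 12, 0, 0, 0],
  ],
)

```text
clock: 29.7
position: [0.6529, 0.1367, 0.0979]
ee_rot: [0.522, 3.098, -0.005]
force: [-0.3, -0.1, -0.1]
width: 0.501
```

>>> play_rows(
  motion=[
    [-1, 0, 0, 0, 0, 0, 0],
    [-1, 0, 0, 0, 0, 0, 0],
    [-1, 0, 0, 0, 0, 0, 0],
    [-1, 0, 0, 0, 0, 0, 0],
    [-1, 0, 0, 0, 0, 0, 0],
  ],
)

```text
clock: 30.2
position: [0.654, 0.1364, 0.0982]
ee_rot: [0.523, 3.096, -0.005]
force: [5.0, -0.9, -0.9]
width: 0.273
```

Run:
```python
from h import *
sc();p=cam('wrist');w=cloud(p)
for vv in range(208,262,5): print(vv,[tuple((w[vv,uu]*1000).round(0).astype(int).tolist()) if p['depth'][vv,uu]>0 else None for uu in (296,305,318,331,340)])
```

```text
t 30.2 pos [0.654  0.1364 0.0982] rv [ 0.523  3.096 -0.005] F [ 5.  -0.9 -0.9] w 0.273
yaw 2.807 tq [-0.029 -1.19   0.034] j [ 0.29  0.83 -1.02  1.52  0.74  1.22  1.95] tilt [ 0.0015 -0.0033]
208 [(670, 133, 33), (660, 129, 59), (649, 127, 78), (644, 142, 33), (638, 155, -1)]
213 [(671, 137, 34), (659, 128, 75), (650, 127, 88), (643, 136, 67), (640, 158, 1)]
218 [(673, 141, 34), (655, 123, 106), (648, 124, 108), (642, 128, 105), (640, 155, 25)]
223 [(674, 145, 33), (655, 123, 115), (648, 125, 116), (642, 129, 111), (643, 168, -1)]
228 [(661, 125, 110), (655, 123, 121), (648, 125, 124), (643, 128, 120), (644, 173, -1)]
233 [(661, 126, 118), (655, 124, 126), (649, 126, 127), (643, 128, 127), (639, 134, 115)]
238 [(660, 125, 127), (656, 126, 128), (650, 128, 128), (644, 131, 127), (640, 134, 123)]
243 [(661, 127, 128), (657, 128, 129), (651, 131, 127), (645, 133, 128), (641, 135, 126)]
248 [(662, 130, 128), (658, 131, 127), (652, 133, 128), (646, 136, 127), (641, 137, 128)]
253 [(663, 132, 127), (658, 133, 129), (652, 136, 128), (646, 138, 128), (642, 139, 129)]
258 [(664, 135, 128), (660, 136, 127), (653, 138, 128), (647, 141, 127), (643, 142, 128)]
```

Gripped (25 mm). Turn clockwise (+az), following the 1 mm/rad sink; first a small trial.

>>> play_rows(
  motion=[
    [-1, 0, 0, 0, 0, 0, 0],
    [-1, 0, 0, 0, 0, 0, 0.1],
    [-1, 0, 0, 0.2, 0, 0, 0.2],
    [-1, 0, 0, 0.3, 0, 0, 0.3],
    [-1, 0, 0, 0.4, 0, 0, 0.4],
  ],
)

```text
clock: 30.75
position: [0.6542, 0.1363, 0.0978]
ee_rot: [1.133, 2.927, -0.004]
force: [3.7, -0.3, -1.6]
width: 0.273
```

Run:
```python
from h import *
sc()
```

```text
t 30.75 pos [0.6542 0.1363 0.0978] rv [ 1.133  2.927 -0.004] F [ 3.7 -0.3 -1.6] w 0.273
yaw 2.403 tq [ 0.15  -0.798  0.086] j [ 0.25  0.79 -0.94  1.52  0.67  1.17  1.6 ] tilt [ 0.0019 -0.0032]
```

>>> play_rows(
  motion=[
    [-1, 0, 0, 0.1, 0, 0, 0.14],
    [-1, 0, 0, 0.3, 0, 0, 0.28],
    [-1, 0, 0, 0.4, 0, 0, 0.42],
    [-1, 0, 0, 0.6, 0, 0, 0.56],
    [-1, 0, 0, 0.7, 0, 0, 0.7],
    [-1, 0, 0, 0.8, 0, 0, 0.84],
    [-1, 0, 0, 1.0, 0, 0, 0.98],
    [-1, 0, 0, 1.1, 0, 0, 1.12],
    [-1, 0, 0, 1.3, 0, 0, 1.26],
    [-1, 0, 0, 1.4, 0, 0, 1.4],
  ],
)

```text
clock: 31.75
position: [0.6545, 0.1357, 0.0964]
ee_rot: [2.756, 1.499, 0.001]
force: [4.0, -1.8, -1.4]
width: 0.272
```

Run:
```python
from h import *
sc()
```

```text
t 31.75 pos [0.6545 0.1357 0.0964] rv [2.756e+00 1.499e+00 1.000e-03] F [ 4.  -1.8 -1.4] w 0.272
yaw 0.997 tq [-0.362 -0.937  0.069] j [ 0.09  0.68 -0.61  1.54  0.43  1.06  0.36] tilt [ 0.0024 -0.0036]
```

>>> play_rows(
  motion=[
    [-1, 0, 0, 0.1, 0, 0, 0.14],
    [-1, 0, 0, 0.3, 0, 0, 0.28],
    [-1, 0, 0, 0.4, 0, 0, 0.42],
    [-1, 0, 0, 0.6, 0, 0, 0.56],
    [-1, 0, 0, 0.7, 0, 0, 0.7],
    [-1, 0, 0, 0.8, 0, 0, 0.84],
    [-1, 0, 0, 1.0, 0, 0, 0.98],
    [-1, 0, 0, 1.1, 0, 0, 1.12],
    [-1, 0, 0, 1.3, 0, 0, 1.26],
    [-1, 0, 0, 1.4, 0, 0, 1.4],
  ],
)

```text
clock: 32.75
position: [0.654, 0.1353, 0.0949]
ee_rot: [3.072, -0.638, 0.003]
force: [0.5, -2.0, -0.4]
width: 0.273
```

Run:
```python
from h import *
sc();p=cam('wrist');w=cloud(p);q=w[235:262,300:336].reshape(-1,3);print(np.percentile(q[:,2],[20,50,80]).round(4))
```

```text
t 32.75 pos [0.654  0.1353 0.0949] rv [ 3.072e+00 -6.380e-01  3.000e-03] F [ 0.5 -2.  -0.4] w 0.273
yaw -0.409 tq [-0.523 -0.279  0.029] j [-0.12  0.62 -0.27  1.56  0.19  0.98 -0.85] tilt [ 0.0014 -0.0041]
[nan nan nan]
```

>>> play_rows(
  motion=[
    [-1, 0, 0, 0.1, 0, 0, 0.14],
    [-1, 0, 0, 0.3, 0, 0, 0.28],
    [-1, 0, 0, 0.4, 0, 0, 0.42],
    [-1, 0, 0, 0.6, 0, 0, 0.56],
    [-1, 0, 0, 0.7, 0, 0, 0.7],
    [-1, 0, 0, 0.8, 0, 0, 0.84],
    [-1, 0, 0, 1.0, 0, 0, 0.98],
    [-1, 0, 0, 1.1, 0, 0, 1.12],
    [-1, 0, 0, 1.3, 0, 0, 1.26],
    [-1, 0, 0, 1.4, 0, 0, 1.4],
  ],
)

```text
clock: 33.8
position: [0.6535, 0.1358, 0.0935]
ee_rot: [1.927, -2.479, 0.005]
force: [1.2, 0.1, -0.1]
width: 0.27
```

Run:
```python
from h import *
sc();p=cam('wrist');w=cloud(p);q=w[240:258,305:331].reshape(-1,3);print(np.nanpercentile(q[:,2],[20,50,80]).round(4))
```

```text
t 33.8 pos [0.6535 0.1358 0.0935] rv [ 1.927 -2.479  0.005] F [ 1.2  0.1 -0.1] w 0.27
yaw -1.82 tq [-0.212 -0.116  0.084] j [-0.35  0.6   0.09  1.59 -0.06  0.96 -2.05] tilt [ 0.0008 -0.0036]
[0.1228 0.1232 0.1237]
```

Sank 4.5 mm for 4.6 rad as expected; ~2.2 rad left. Let go, rewind.

>>> play_rows(
  motion=[
    [0, 0, 0, 0, 0, 0, 0],
    [0, 0, 0, 0, 0, 0, 0],
    [0, 0, 0, 0, 0, 0, 0],
    [0, 0, 0, 0, 0, 0, 0],
    [0, 0, 0, 0, 0, 0, -0.14],
    [0, 0, 0, 0, 0, 0, -0.28],
    [0, 0, 0, 0, 0, 0, -0.42],
    [0, 0, 0, 0, 0, 0, -0.56],
    [0, 0, 0, 0, 0, 0, -0.7],
    [0, 0, 0, 0, 0, 0, -0.84],
  ],
)

```text
clock: 34.85
position: [0.6535, 0.1357, 0.0934]
ee_rot: [2.768, -1.479, 0.004]
force: [-0.3, -0.2, 0.1]
width: 0.501
```

>>> play_rows(
  motion=[
    [0, 0, 0, 0, 0, 0, -0.14],
    [0, 0, 0, 0, 0, 0, -0.28],
    [0, 0, 0, 0, 0, 0, -0.42],
    [0, 0, 0, 0, 0, 0, -0.56],
    [0, 0, 0, 0, 0, 0, -0.7],
    [0, 0, 0, 0, 0, 0, -0.84],
    [0, 0, 0, 0, 0, 0, -0.98],
    [0, 0, 0, 0, 0, 0, -1.12],
    [0, 0, 0, 0, 0, 0, -1.26],
    [0, 0, 0, 0, 0, 0, -1.4],
  ],
)

```text
clock: 35.85
position: [0.6535, 0.1355, 0.0935]
ee_rot: [3.067, 0.662, -0.0]
force: [-0.2, 0.3, 0.6]
width: 0.499
```

>>> play_rows(
  motion=[
    [0, 0, 0, 0, 0, 0, -0.14],
    [0, 0, 0, 0, 0, 0, -0.28],
    [0, 0, 0, 0, 0, 0, -0.42],
    [0, 0, 0, 0, 0, 0, -0.56],
    [0, 0, 0, 0, 0, 0, -0.7],
    [0, 0, 0, 0, 0, 0, -0.84],
    [0, 0, 0, 0, 0, 0, -0.98],
    [0, 0, 0, 0, 0, 0, -1.12],
    [0, 0, 0, 0, 0, 0, -1.26],
    [0, 0, 0, 0, 0, 0, -1.4],
  ],
)

```text
clock: 36.85
position: [0.6536, 0.1351, 0.0935]
ee_rot: [1.912, 2.489, -0.004]
force: [0.7, -0.6, 0.5]
width: 0.504
```

Run:
```python
from h import *
sc();p=cam('wrist');w=cloud(p);q=w[240:258,305:331].reshape(-1,3);print(np.nanpercentile(q[:,2],[20,50,80]).round(4))
s=arm.observe();T=R.from_rotvec(s['ee_rot']).as_matrix();go(.653,.1364,.0938,np.arctan2(T[1,0],T[0,0]))
```

```text
t 36.85 pos [0.6536 0.1351 0.0935] rv [ 1.912  2.489 -0.004] F [ 0.7 -0.6  0.5] w 0.504
yaw 1.832 tq [ 0.154 -0.08  -0.003] j [ 0.2   0.75 -0.81  1.53  0.58  1.12  1.09] tilt [ 0.0007 -0.0037]
[0.1227 0.1233 0.1238]
go [ 1.7 -0.2 -0.5] [-0.001  0.004 -0.   ]
```

>>> play_rows(
  motion=[
    [0, 1, 0, 0, 0, 0, 0],
    [0, 1, 0, 0, 0, 0, 0],
    [-1, 1, 0, 0, 0, 0, 0],
    [-1, 1, 0, 0, 0, 0, 0],
    [-1, 1, 0, 0, 0, 0, 0],
    [-1, 1, 0, 0, 0, 0, 0],
    [-1, 1, 0, 0, 0, 0, 0],
  ],
)

```text
clock: 37.6
position: [0.6535, 0.1356, 0.0934]
ee_rot: [1.902, 2.496, -0.005]
force: [-0.7, -0.5, 0.5]
width: 0.267
```

>>> play_rows(
  motion=[
    [-1, 0, 0, 0, 0, 0, 0],
    [-1, 0, 0, 0.1, 0, 0, 0.1],
    [-1, 0, 0, 0.2, 0, 0, 0.2],
    [-1, 0, 0, 0.3, 0, 0, 0.3],
    [-1, 0, 0, 0.4, 0, 0, 0.4],
    [-1, 0, 0, 0.5, 0, 0, 0.5],
    [-1, 0, 0, 0.6, 0, 0, 0.6],
    [-1, 0, 0, 0.8, 0, 0, 0.8],
    [-1, 0, 0, 1.0, 0, 0, 1.0],
    [-1, 0, 0, 1.0, 0, 0, 1.0],
  ],
)

```text
clock: 38.6
position: [0.6536, 0.1362, 0.0925]
ee_rot: [2.869, 1.271, -0.0]
force: [0.7, 1.1, -1.4]
width: 0.27
```

Run:
```python
from h import *
sc();p=cam('wrist');w=cloud(p);q=w[240:258,305:331].reshape(-1,3);print(np.nanpercentile(q[:,2],[20,50,80]).round(4));print(arm.observe()['ft_torque'])
```

```text
t 38.6 pos [0.6536 0.1362 0.0925] rv [ 2.869  1.271 -0.   ] F [ 0.7  1.1 -1.4] w 0.27
yaw 0.834 tq [ 0.28  -0.381 -0.004] j [ 0.07  0.68 -0.58  1.55  0.41  1.04  0.22] tilt [ 0.0013 -0.0035]
[0.1218 0.1224 0.1229]
[ 0.31328868 -0.527733    0.05031105]
```

>>> play_rows(
  motion=[
    [-1, 0, 0, 0.1, 0, 0, 0.1],
    [-1, 0, 0, 0.2, 0, 0, 0.2],
    [-1, 0, 0, 0.3, 0, 0, 0.3],
    [-1, 0, 0, 0.4, 0, 0, 0.4],
    [-1, 0, 0, 0.5, 0, 0, 0.5],
    [-1, 0, 0, 0.6, 0, 0, 0.6],
    [-1, 0, 0, 0.6, 0, 0, 0.6],
  ],
)

```text
clock: 39.35
position: [0.6539, 0.1364, 0.092]
ee_rot: [3.117, 0.36, 0.003]
force: [2.8, 0.4, -1.6]
width: 0.272
```

```bash
cat >> h.py <<'E'
def tq(n=5):
    a=[]
    for i in range(n):
        p=arm.get_image('scene');a.append(arm.observe()['ft_torque'][2])
    print('tz',np.mean(a).round(4),np.round(a,3));sc()
    p=cam('wrist');w=cloud(p);q=w[240:258,305:331].reshape(-1,3);print('top',np.nanpercentile(q[:,2],50).round(4))
E
python3 -c "
from h import *
tq()"
```

```text
tz 0.0461 [0.073 0.069 0.04  0.014 0.035]
t 39.6 pos [0.6539 0.1364 0.092 ] rv [3.117e+00 3.630e-01 2.000e-03] F [ 2.7  0.5 -1.7] w 0.27
yaw 0.232 tq [ 0.177 -0.814  0.035] j [-0.02  0.65 -0.43  1.56  0.31  1.01 -0.3 ] tilt [ 0.0018 -0.0032]
top 0.1218
```

>>> play_rows(
  motion=[
    [-1, 0, 0, 0.1, 0, 0, 0.1],
    [-1, 0, 0, 0.2, 0, 0, 0.2],
    [-1, 0, 0, 0.2, 0, 0, 0.2],
  ],
)

```text
clock: 39.95
position: [0.654, 0.1364, 0.0918]
ee_rot: [3.138, 0.048, 0.003]
force: [3.3, 0.4, -2.7]
width: 0.268
```

```bash
python3 -c "
from h import *
tq()"
```

```text
tz 0.0363 [0.07  0.01  0.001 0.011 0.089]
t 40.2 pos [0.654  0.1364 0.0918] rv [3.138e+00 5.200e-02 3.000e-03] F [ 2.8  0.8 -2.5] w 0.27
yaw 0.033 tq [ 0.135 -0.842  0.089] j [-0.05  0.64 -0.38  1.56  0.27  1.   -0.47] tilt [ 0.002 -0.003]
top 0.1216
```

>>> play_rows(
  motion=[
    [-1, 0, 0, 0.1, 0, 0, 0.1],
    [-1, 0, 0, 0.2, 0, 0, 0.2],
    [-1, 0, 0, 0.2, 0, 0, 0.2],
  ],
)

```text
clock: 40.55
position: [0.6541, 0.1363, 0.0916]
ee_rot: [3.128, -0.263, 0.004]
force: [2.7, 0.5, -3.2]
width: 0.268
```

```bash
python3 -c "
from h import *
tq()"
```

```text
tz 0.056 [0.068 0.033 0.108 0.001 0.07 ]
t 40.8 pos [0.6541 0.1364 0.0916] rv [ 3.128 -0.259  0.004] F [ 4.   0.4 -2.2] w 0.269
yaw -0.165 tq [ 0.131 -0.963  0.07 ] j [-0.08  0.63 -0.33  1.56  0.24  0.99 -0.65] tilt [ 0.0021 -0.0029]
top 0.1214
```

>>> play_rows(
  motion=[
    [-1, 0, 0, 0.1, 0, 0, 0.1],
    [-1, 0, 0, 0.2, 0, 0, 0.2],
    [-1, 0, 0, 0.2, 0, 0, 0.2],
  ],
)

```text
clock: 41.15
position: [0.6542, 0.1363, 0.0914]
ee_rot: [3.087, -0.572, 0.004]
force: [4.1, -0.2, -2.0]
width: 0.268
```

```bash
python3 -c "
from h import *
tq()"
```

```text
tz 0.0278 [-0.019  0.098  0.012  0.014  0.034]
t 41.4 pos [0.6542 0.1364 0.0914] rv [ 3.088 -0.568  0.004] F [ 4.1 -0.3 -1.5] w 0.271
yaw -0.364 tq [ 0.046 -1.047  0.034] j [-0.11  0.62 -0.28  1.57  0.2   0.98 -0.82] tilt [ 0.0023 -0.0027]
top 0.1212
```

>>> play_rows(
  motion=[
    [-1, 0, 0, 0.1, 0, 0, 0.1],
    [-1, 0, 0, 0.1, 0, 0, 0.15],
    [-1, 0, 0, 0.1, 0, 0, 0.15],
  ],
)

```text
clock: 41.75
position: [0.6543, 0.1363, 0.0913]
ee_rot: [3.036, -0.798, 0.005]
force: [4.8, 0.1, -2.3]
width: 0.264
```

```bash
python3 -c "
from h import *
tq()"
```

```text
tz 0.0493 [0.029 0.002 0.079 0.077 0.06 ]
t 42.0 pos [0.6543 0.1363 0.0913] rv [ 3.037 -0.797  0.005] F [ 5.2 -0.1 -3.1] w 0.267
yaw -0.513 tq [-1.000e-03 -1.153e+00  6.000e-02] j [-0.13  0.62 -0.24  1.57  0.17  0.97 -0.94] tilt [ 0.0023 -0.0026]
top 0.1211
```

>>> play_rows(
  motion=[
    [-1, -0.8, 0.4, 0.1, 0, 0, 0.1],
    [-1, -0.8, 0.4, 0.2, 0, 0, 0.2],
    [-1, -0.8, 0.4, 0.2, 0, 0, 0.2],
  ],
)

```text
clock: 42.35
position: [0.6543, 0.1363, 0.0912]
ee_rot: [2.941, -1.101, 0.007]
force: [7.6, 0.8, -5.4]
width: 0.27
```

```bash
python3 -c "
from h import *
tq()"
```

```text
tz 0.0344 [0.046 0.025 0.003 0.066 0.031]
t 42.6 pos [0.6543 0.1362 0.0912] rv [ 2.943 -1.096  0.007] F [ 6.9  1.1 -5.8] w 0.267
yaw -0.713 tq [-0.004 -1.715  0.031] j [-0.16  0.61 -0.19  1.57  0.14  0.96 -1.11] tilt [ 0.0039 -0.0025]
top 0.1209
```

>>> play_rows(
  motion=[
    [-1, 0, 0, 0.1, 0, 0, 0.1],
    [-1, 0, 0, 0.1, 0, 0, 0.15],
    [-1, 0, 0, 0.1, 0, 0, 0.15],
  ],
)

```text
clock: 42.95
position: [0.6545, 0.1362, 0.091]
ee_rot: [2.852, -1.316, 0.008]
force: [6.7, -0.6, -3.8]
width: 0.268
```

```bash
python3 -c "
from h import *
tq()"
```

```text
tz 0.0553 [0.064 0.037 0.057 0.038 0.079]
t 43.2 pos [0.6544 0.1362 0.091 ] rv [ 2.854 -1.313  0.007] F [ 5.4  0.4 -3.7] w 0.273
yaw -0.862 tq [ 0.076 -1.27   0.079] j [-0.19  0.61 -0.15  1.58  0.11  0.96 -1.24] tilt [ 0.0041 -0.0024]
top 0.1207
```

>>> play_rows(
  motion=[
    [-1, 0.6, -0.8, 0.1, 0, 0, 0.1],
    [-1, 0.6, -0.8, 0.2, 0, 0, 0.2],
    [-1, 0.6, -0.8, 0.2, 0, 0, 0.2],
  ],
)

```text
clock: 43.55
position: [0.6547, 0.1361, 0.0906]
ee_rot: [2.707, -1.592, 0.006]
force: [0.8, -0.3, -0.5]
width: 0.271
```

```bash
python3 -c "
from h import *
tq()"
```

```text
tz 0.042 [0.016 0.053 0.015 0.086 0.04 ]
t 43.8 pos [0.6547 0.1362 0.0906] rv [ 2.71  -1.588  0.006] F [-0.2 -0.8 -0.2] w 0.27
yaw -1.06 tq [-0.217  0.089  0.04 ] j [-0.22  0.61 -0.1   1.58  0.08  0.96 -1.41] tilt [ 0.0028 -0.0025]
top 0.1204
```

>>> play_rows(
  motion=[
    [-1, 0, 0, 0.1, 0, 0, 0.1],
    [-1, 0, 0, 0.2, 0, 0, 0.2],
    [-1, 0, 0, 0.2, 0, 0, 0.2],
  ],
)

```text
clock: 44.15
position: [0.6548, 0.136, 0.0904]
ee_rot: [2.536, -1.853, 0.006]
force: [0.7, -0.9, -1.2]
width: 0.272
```

```bash
python3 -c "
from h import *
tq()"
```

```text
tz 0.0352 [ 0.088  0.033  0.043 -0.028  0.039]
t 44.4 pos [0.6547 0.136  0.0904] rv [ 2.539 -1.849  0.006] F [ 1.6 -1.4  0.3] w 0.272
yaw -1.259 tq [-0.263 -0.204  0.039] j [-0.25  0.61 -0.05  1.58  0.04  0.95 -1.58] tilt [ 0.0027 -0.0026]
top 0.1202
```

>>> play_rows(
  motion=[
    [-1, 0, 0, 0.1, 0, 0, 0.1],
    [-1, 0, 0, 0.2, 0, 0, 0.2],
    [-1, 0, 0, 0.2, 0, 0, 0.2],
  ],
)

```text
clock: 44.75
position: [0.6548, 0.1359, 0.0902]
ee_rot: [2.341, -2.095, 0.006]
force: [0.4, -1.9, -1.7]
width: 0.268
```

```bash
python3 -c "
from h import *
tq()"
```

```text
tz 0.0324 [ 0.033  0.033 -0.015  0.113 -0.001]
t 45.0 pos [0.6548 0.1359 0.0902] rv [ 2.344 -2.092  0.006] F [ 0.7 -0.9  0.5] w 0.271
yaw -1.458 tq [-0.325 -0.188 -0.001] j [-0.29  0.61 -0.    1.58  0.    0.95 -1.75] tilt [ 0.0028 -0.0026]
top 0.12
```

>>> play_rows(
  motion=[
    [-1, 0, 0, 0.1, 0, 0, 0.1],
    [-1, 0, 0, 0.2, 0, 0, 0.2],
    [-1, 0, 0, 0.2, 0, 0, 0.2],
  ],
)

```text
clock: 45.35
position: [0.6548, 0.1358, 0.0901]
ee_rot: [-2.122, 2.317, -0.006]
force: [1.3, -2.9, -0.5]
width: 0.271
```

```bash
python3 -c "
from h import *
tq()"
```

```text
tz 0.0874 [0.067 0.092 0.11  0.075 0.092]
t 45.6 pos [0.6548 0.1358 0.0901] rv [-2.125  2.314 -0.006] F [ 0.7 -2.3  1.5] w 0.272
yaw -1.656 tq [-0.405 -0.085  0.092] j [-0.32  0.61  0.05  1.59 -0.03  0.95 -1.92] tilt [ 0.0028 -0.0025]
top 0.1199
```

Torque is beginning to rise (0.087). Small step to confirm.

>>> play_rows(
  motion=[
    [-1, 0, 0, 0, 0, 0, 0.06],
    [-1, 0, 0, 0, 0, 0, 0.12],
    [-1, 0, 0, 0, 0, 0, 0.12],
  ],
)

```text
clock: 45.95
position: [0.6548, 0.1358, 0.0901]
ee_rot: [-1.981, 2.437, -0.006]
force: [0.9, -1.5, 1.2]
width: 0.268
```

```bash
python3 -c "
from h import *
tq(6)"
```

```text
tz 0.1363 [0.183 0.164 0.131 0.125 0.126 0.089]
t 46.25 pos [0.6548 0.1357 0.0901] rv [-1.982  2.437 -0.006] F [ 0.7 -2.6  0.1] w 0.266
yaw -1.776 tq [-0.49  -0.09   0.089] j [-0.34  0.61  0.08  1.59 -0.05  0.95 -2.02] tilt [ 0.0027 -0.0025]
top 0.12
```

>>> play_rows(
  motion=[
    [-1, 0, 0, 0, 0, 0, 0.05],
    [-1, 0, 0, 0, 0, 0, 0.09],
    [-1, 0, 0, 0, 0, 0, 0.09],
  ],
)

```text
clock: 46.6
position: [0.6548, 0.1357, 0.09]
ee_rot: [-1.87, 2.523, -0.006]
force: [0.3, -3.3, -0.0]
width: 0.269
```

```bash
python3 -c "
from h import *
tq(6)"
```

```text
tz 0.2184 [0.245 0.216 0.202 0.215 0.244 0.188]
t 46.9 pos [0.6548 0.1357 0.0901] rv [-1.871  2.523 -0.006] F [ 0.6 -2.9  0.3] w 0.268
yaw -1.865 tq [-0.557 -0.07   0.188] j [-0.35  0.61  0.11  1.59 -0.07  0.95 -2.09] tilt [ 0.0027 -0.0025]
top 0.12
```

Seated (0.04→0.09→0.14→0.22 N m, head no longer sinking). Release, rise and retreat.

>>> play_rows(
  motion=[
    [0, 0, 0, 0, 0, 0, 0],
    [0, 0, 0, 0, 0, 0, 0],
    [0, 0, 0, 0, 0, 0, 0],
    [0, 0, 0, 0, 0, 0, 0],
    [0, 0, 0, -20, 0, 0, 0],
    [0, 0, 0, -60, 0, 0, 0],
    [0, 0, 0, -100, 0, 0, 0],
    [0, 0, 0, -140, 0, 0, 0],
    [0, 0, 0, -180, 0, 0, 0],
    [0, 0, 0, -200, 0, 0, 0],
  ],
)

```text
clock: 47.95
position: [0.6553, 0.1366, 0.2944]
ee_rot: [-1.868, 2.519, -0.008]
force: [0.6, 0.2, -0.8]
width: 0.501
```

```bash
python3 -c "
from h import *
sc();go(.45,.25,.33,-1.8)"
```

```text
t 47.95 pos [0.6553 0.1366 0.2944] rv [-1.868  2.519 -0.008] F [ 0.6  0.2 -0.8] w 0.501
yaw -1.865 tq [ 0.103 -0.003 -0.   ] j [-0.37  0.45  0.13  1.33 -0.06  1.36 -2.1 ] tilt [ 0.0076 -0.0008]
go [-48.9 229.1 -37.3] [-0.008  0.001 -0.065]
```

>>> play_rows(
  motion=[
    [0, -10, 46, -8, 0, 0, 0],
    [0, -20, 92, -16, 0, 0, 0],
    [0, -30, 138, -24, 0, 0, 0],
    [0, -40, 184, -32, 0, 0, 0],
    [0, -49, 229, -37, 0, 0, 0],
    [0, -49, 229, -37, 0, 0, 0],
    [0, -49, 229, -37, 0, 0, 0],
  ],
)

```text
clock: 48.65
position: [0.4494, 0.2508, 0.3303]
ee_rot: [-1.871, 2.515, -0.008]
force: [1.0, -0.2, -0.1]
width: 0.499
```

Run:
```python
from h import *
sc();p=cam('scene');a=p['img'][165:270,225:425]
cv2.imwrite('pics/s9.png',cv2.resize(a,(800,420),interpolation=3))
p=cam('top');w=cloud(p);A=np.ones((400,640),bool)
for y in (-.087,.021): blob(w,A,.138,.158,.57,.63,y-.04,y+.04)
blob(w,A,.115,.15,.62,.69,.10,.17)
```

```text
t 48.65 pos [0.4494 0.2508 0.3303] rv [-1.871  2.515 -0.008] F [ 1.  -0.2 -0.1] w 0.499
yaw -1.863 tq [ 0.031 -0.006  0.086] j [-0.65  0.17  0.04  1.64 -0.    1.33 -2.47] tilt [ 0.0086 -0.    ]
n 43 mean [ 0.5946 -0.0853  0.1474] circ 594.5 -85.3 10.6 zmed 0.1483 ext [0.0103 0.0199 0.0134]
n 43 mean [0.6015 0.0102 0.1467] circ 602.6 10.2 11.7 zmed 0.147 ext [0.0102 0.0225 0.0116]
n 89 mean [0.6535 0.1352 0.1195] circ 654.5 135.2 14.0 zmed 0.1196 ext [0.0274 0.0257 0.0094]
```

View pics/s9.png

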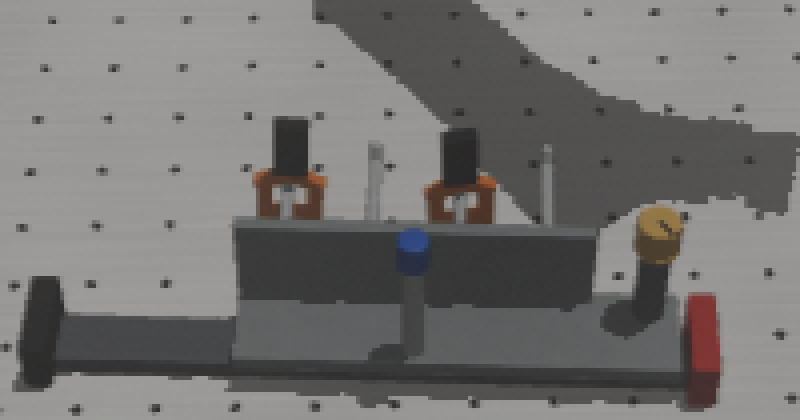

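Run:
```python
from h import *
A=np.ones((400,640),bool)
for n in ('scene','top'):
    p=cam(n);w=cloud(p);print(n)
    for y in (-.087,.021): blob(w,A,.125,.158,.57,.625,y-.04,y+.04)
    blob(w,A,.13,.15,.66,.71,-.06,.04); blob(w,A,.115,.15,.62,.69,.10,.17)
    for pt in ([.5925+.0049,-.1707+.084,.14],[.598+.0049,-.0632+.084,.14]): print('exp tab px',proj(p,pt))
    m=(hsvmask(p,(0,120,50),(4,255,255))|hsvmask(p,(174,120,50),(180,255,255)))&(w[...,0]>.55)&(w[...,2]>.02)&(w[...,1]<.3)
    q=w[m];print('red y',np.percentile(q[:,1],[1,5,50,95]).round(4))
    for z0,z1 in((.02,.045),):
        q=w[(w[...,2]>z0)&(w[...,2]<z1)&(w[...,0]>.66)&(w[...,0]<.70)&(w[...,1]<.3)&(w[...,1]>.1)&~m];print('carr y end',np.histogram(q[:,1],np.arange(.1,.2,.005))[0])
```

```text
scene
n 82 mean [ 0.5995 -0.0863  0.1407] circ 597.5 -86.1 10.9 zmed 0.1426 ext [0.0164 0.0206 0.0258]
n 90 mean [0.6034 0.0083 0.1384] circ 603.1 8.9 12.8 zmed 0.1389 ext [0.017  0.0245 0.0252]
n 53 mean [ 0.6845 -0.0134  0.1375] circ 681.9 -13.5 10.1 zmed 0.1376 ext [0.0199 0.0164 0.0108]
n 89 mean [0.6568 0.1352 0.1187] circ 655.9 133.8 15.3 zmed 0.1187 ext [0.0301 0.0264 0.0078]
exp tab px [296.79392022 197.94549423]
exp tab px [340.89233316 198.89537708]
red y [0.1597 0.1605 0.1679 0.1753]
carr y end [31 25 30 28 29 30 30 31 30 25 21 11  4  0  0  2  0  0  0]
top
n 50 mean [ 0.5938 -0.0854  0.1446] circ 593.6 -85.6 11.2 zmed 0.1476 ext [0.0101 0.0212 0.027 ]
n 39 mean [0.5974 0.0075 0.1459] circ 597.8 7.8 11.8 zmed 0.1462 ext [0.0086 0.0227 0.0187]
n 53 mean [ 0.6798 -0.0131  0.1385] circ 680.1 -13.3 9.7 zmed 0.1388 ext [0.0183 0.0177 0.0119]
n 89 mean [0.6536 0.1352 0.12  ] circ 654.5 135.3 13.9 zmed 0.1202 ext [0.027  0.0235 0.0091]
exp tab px [354.51655236 182.37359053]
exp tab px [311.29880576 180.83222919]
red y [0.1591 0.1616 0.1697 0.176 ]
carr y end [27 16 27 28 28 21 12 12  9  8  5  8  9  0  0  0  0  0  0]
```

The peg-3 shield's tab reads ~12 mm off and changing; let a second pass and look again.

>>> play_rows(
  motion=[
    [0, 0, 0, 0, 0, 0, 0],
    [0, 0, 0, 0, 0, 0, 0],
    [0, 0, 0, 0, 0, 0, 0],
    [0, 0, 0, 0, 0, 0, 0],
    [0, 0, 0, 0, 0, 0, 0],
    [0, 0, 0, 0, 0, 0, 0],
    [0, 0, 0, 0, 0, 0, 0],
    [0, 0, 0, 0, 0, 0, 0],
  ],
)

```text
clock: 49.65
position: [0.4511, 0.2491, 0.3294]
ee_rot: [-1.866, 2.521, -0.009]
force: [-0.8, 0.4, -0.1]
width: 0.499
```

Run:
```python
from h import *
A=np.ones((400,640),bool)
for n in ('scene','top','scene'):
    p=cam(n);w=cloud(p);print(n)
    for y in (-.087,.021): blob(w,A,.125,.158,.57,.625,y-.04,y+.04)
    if n=='scene':
        for r in arm.look_for(p,'shield1')[:4]: print(round(r['score'],2),(np.array(r['box'])*[640,400,640,400]).round())
cv2.imwrite('pics/s10.png',cv2.resize(p['img'][165:270,225:425],(800,420),interpolation=3))
```

```text
scene
n 81 mean [ 0.5991 -0.0865  0.1404] circ 595.9 -86.5 11.7 zmed 0.1425 ext [0.0158 0.0206 0.0255]
n 86 mean [0.6086 0.0177 0.1393] circ 606.2 17.4 11.8 zmed 0.1403 ext [0.0142 0.022  0.0258]
0.68 [332. 197.  16.  26.]
0.64 [289. 193.  16.  27.]
top
n 49 mean [ 0.5941 -0.0855  0.1452] circ 593.2 -85.4 11.1 zmed 0.1476 ext [0.0109 0.0211 0.0264]
n 47 mean [0.5993 0.0125 0.1437] circ 600.3 13.1 12.3 zmed 0.1472 ext [0.009  0.023  0.0257]
scene
n 80 mean [ 0.599  -0.0865  0.1405] circ 595.6 -86.2 13.0 zmed 0.143 ext [0.0169 0.0206 0.0259]
n 87 mean [0.6047 0.0126 0.1391] circ 603.4 12.7 11.7 zmed 0.1397 ext [0.0156 0.0224 0.0259]
0.72 [329. 199.  18.  21.]
0.49 [289. 195.  16.  26.]
```

View pics/s10.png

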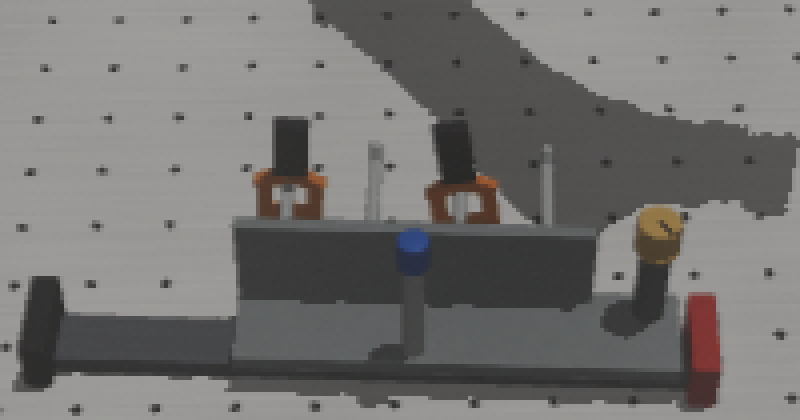

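The shield on peg 3 is swinging on its peg (it got its knock while hanging); still hung. Wait for it to settle.

>>> play_rows(
  motion=[
    [0, 0, 0, 0, 0, 0, 0],
    [0, 0, 0, 0, 0, 0, 0],
    [0, 0, 0, 0, 0, 0, 0],
    [0, 0, 0, 0, 0, 0, 0],
    [0, 0, 0, 0, 0, 0, 0],
    [0, 0, 0, 0, 0, 0, 0],
    [0, 0, 0, 0, 0, 0, 0],
    [0, 0, 0, 0, 0, 0, 0],
    [0, 0, 0, 0, 0, 0, 0],
    [0, 0, 0, 0, 0, 0, 0],
  ],
)

```text
clock: 50.9
position: [0.4511, 0.2491, 0.3294]
ee_rot: [-1.866, 2.521, -0.009]
force: [0.2, -0.6, 1.2]
width: 0.497
```

>>> play_rows(
  motion=[
    [0, 0, 0, 0, 0, 0, 0],
    [0, 0, 0, 0, 0, 0, 0],
    [0, 0, 0, 0, 0, 0, 0],
    [0, 0, 0, 0, 0, 0, 0],
    [0, 0, 0, 0, 0, 0, 0],
    [0, 0, 0, 0, 0, 0, 0],
    [0, 0, 0, 0, 0, 0, 0],
    [0, 0, 0, 0, 0, 0, 0],
    [0, 0, 0, 0, 0, 0, 0],
    [0, 0, 0, 0, 0, 0, 0],
  ],
)

```text
clock: 51.9
position: [0.4511, 0.2491, 0.3294]
ee_rot: [-1.866, 2.521, -0.009]
force: [-0.1, 0.2, -0.7]
width: 0.501
```

>>> play_rows(
  motion=[
    [0, 0, 0, 0, 0, 0, 0],
    [0, 0, 0, 0, 0, 0, 0],
    [0, 0, 0, 0, 0, 0, 0],
    [0, 0, 0, 0, 0, 0, 0],
    [0, 0, 0, 0, 0, 0, 0],
    [0, 0, 0, 0, 0, 0, 0],
    [0, 0, 0, 0, 0, 0, 0],
    [0, 0, 0, 0, 0, 0, 0],
    [0, 0, 0, 0, 0, 0, 0],
    [0, 0, 0, 0, 0, 0, 0],
  ],
)

```text
clock: 52.9
position: [0.4511, 0.2491, 0.3294]
ee_rot: [-1.866, 2.521, -0.009]
force: [-0.1, -0.6, -0.3]
width: 0.503
```

Run:
```python
from h import *
for i in range(12):
    p=cam('scene');w=cloud(p)
    m=(w[...,2]>.125)&(w[...,2]<.158)&(w[...,0]>.57)&(w[...,0]<.625)
    o=[]
    for y in(-.087,.021):
        q=w[m&(abs(w[...,1]-y)<.04)];o+=[q.mean(0).round(4).tolist()]
    print(o)
```

```text
[[0.5994, -0.0864, 0.1402], [0.608, 0.016, 0.1406]]
[[0.5995, -0.0863, 0.1401], [0.6076, 0.0161, 0.1401]]
[[0.5994, -0.0864, 0.1402], [0.6076, 0.016, 0.1403]]
[[0.5996, -0.0863, 0.1407], [0.6077, 0.0163, 0.1405]]
[[0.5991, -0.0863, 0.14], [0.6076, 0.0159, 0.1408]]
[[0.5993, -0.0866, 0.1404], [0.6078, 0.0163, 0.14]]
[[0.5994, -0.0861, 0.1402], [0.6077, 0.016, 0.1398]]
[[0.5994, -0.0862, 0.1403], [0.6074, 0.0162, 0.1399]]
[[0.5992, -0.0864, 0.14], [0.6079, 0.0162, 0.1405]]
[[0.5994, -0.0864, 0.1403], [0.6078, 0.0163, 0.14]]
[[0.5991, -0.0866, 0.1401], [0.6077, 0.0161, 0.1404]]
[[0.5995, -0.0863, 0.1398], [0.6077, 0.016, 0.1401]]
```

Settled and still. Hand in.

```bash
python3 -c "
from h import *
print(arm.sign_off());st()"
```

```text
the job is handed in; nothing more can be done
None
the job is handed in; nothing more can be done
```

The job is handed in at about 53 s of the 210 s. Only two beam shields were there. Both hang on the carriage (pegs 1 and 3), the carriage is at the red stop, and the thumbscrew is seated.

- **Carriage:** I slid it by the blue handle until it stopped moving against the red stop. The force on the tool rose from about 4 N to about 10 N. Afterwards its end measured within about 3 mm of the stop in the camera images.
- **Thumbscrew:** It turned about 8.1 rad clockwise with the resistance near 0.04 N m. I stopped once it had risen to 0.22 N m and the head had stopped sinking, a twist of about 0.36 against the 0.6 limit. Its top read 0.120 m; 0.121 m was expected.
- **Final check:** The robot was clear, and neither shield moved over 12 pictures. I did not touch the objective, the dish or the lens mount, but I did not measure them again at the end.

**What went wrong or disagreed:**
- The first grip on a shield was too early because the fingers close slowly. The first grip on the screw closed on nothing because it was too high. I corrected both, and neither moved the part.
- After the arm had backed away, the shield on peg 3 was swinging, probably from the announced knock. It stayed on its peg and settled, with its tab about 4 mm from where I expected it.
- I viewed 16 pictures against the budget of 14.

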